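Sort powder-coated driver boxes by their cover hinges

TASK

The black driver boxes on the sloping rack are back from powder coating, and paint may have seized a cover's hinge, which only a gentle push can tell. Shut each cover that swings freely and lay its box in the green stock tray; a seized cover must not be forced: leave it open as it is and lay that box in the red repair tray. Lay the boxes flat on their undersides on the tray floors, set down gently, not dropped, and leave the other things on the table where they are.

Things in the scene. Friction and masses are not known exactly. Their poses are not given: they have to be found in the camera images.
- box_a: Black driver box, 170 x 56 x 41 mm, about 0.46 kg. Origin: centre of its underside; x along its length, y across, z out of its top. At x -85 to -13 mm a closed block 41 mm high with slots on top: the part to hold, by its flat sides 56 mm apart (centre of mass near x -23). At x -13 to 85 mm an open terminal compartment under a hinged cover.
- cover_a: Dark grey cover of box_a, 56 wide, 3 mm thick. Origin: on its hinge axis, at x 83, z 39.5 mm of the box; the plate runs from there to its own x -95 mm (free edge); y along the hinge, z out of its outer face. Shut, at its stop, its axes are parallel to the box's. Starts 0.6 to 1.0 rad open. Free hinge: moves at 1 to 3 N, stays where left; seized: looks the same, will not move at 25 N.
- box_b: Black driver box, 170 x 56 x 41 mm, about 0.46 kg. Origin: centre of its underside; x along its length, y across, z out of its top. At x -85 to -13 mm a closed block 41 mm high with slots on top: the part to hold, by its flat sides 56 mm apart (centre of mass near x -23). At x -13 to 85 mm an open terminal compartment under a hinged cover.
- cover_b: Dark grey cover of box_b, 56 wide, 3 mm thick. Origin: on its hinge axis, at x 83, z 39.5 mm of the box; the plate runs from there to its own x -95 mm (free edge); y along the hinge, z out of its outer face. Shut, at its stop, its axes are parallel to the box's. Starts 0.6 to 1.0 rad open. Free hinge: moves at 1 to 3 N, stays where left; seized: looks the same, will not move at 25 N.
- box_c: Black driver box, 170 x 56 x 41 mm, about 0.46 kg. Origin: centre of its underside; x along its length, y across, z out of its top. At x -85 to -13 mm a closed block 41 mm high with slots on top: the part to hold, by its flat sides 56 mm apart (centre of mass near x -23). At x -13 to 85 mm an open terminal compartment under a hinged cover.
- cover_c: Dark grey cover of box_c, 56 wide, 3 mm thick. Origin: on its hinge axis, at x 83, z 39.5 mm of the box; the plate runs from there to its own x -95 mm (free edge); y along the hinge, z out of its outer face. Shut, at its stop, its axes are parallel to the box's. Starts 0.6 to 1.0 rad open. Free hinge: moves at 1 to 3 N, stays where left; seized: looks the same, will not move at 25 N.
- rack: Fixed grey steel rack, 185 x 340 mm. Origin: underside centre, z up. Board slopes 0.45 rad (26 deg), rising along rack +x (away from the robot): its face starts at x -87, z 100 mm, is 200 mm long; foot lip 18 mm high. Lanes at y 115, 0, -115 mm hold the boxes in any order, undersides on the board, x up the slope, -x ends on the lip. Ribs 12 mm high, 32 mm either side of each lane, 120 to 190 mm up.
- stock_tray: Green open tray for good boxes; fixed, 270 x 225 mm outside, 35 mm high, walls and floor 5 mm. Origin: centre of its underside on the table, x along the 270 mm, z up. Stands left or right of the rack. Boxes fit side by side across its x, each lying along its y.
- repair_tray: Red open tray for boxes with a seized hinge; fixed, 270 x 225 mm outside, 35 mm high, walls and floor 5 mm. Origin: centre of its underside on the table, x along the 270 mm, z up. Stands left or right of the rack. Boxes fit side by side across its x, each lying along its y.
- screwdriver: Screwdriver with a red handle lying on the table in front of the rack; not part of the job. Origin at its middle underside.
- reel: Empty plywood cable reel, 110 mm across, 80 mm high, standing on the table beside the rack; not part of the job. Origin: centre of its underside.
- carton: Cardboard carton 90 x 130 x 70 mm on the table beside the rack; not part of the job. Origin: centre of its underside.

How it is judged:
By the outcome, as a careful person would: the job done as asked, in the order asked, and still so for the second after the job is handed in, with the robot touching nothing.
It also fails if it takes over 72 s, if anything falls off the work surface, if the arm or the gripper's body presses on something with over 40 N, if the wrist force passes 120 N, or if a joint passes its speed limit or range.

ROBOT

A 6-joint arm with a two-finger parallel gripper is mounted at the origin on the work surface. World frame = base frame: x ahead of the robot, y to its left, z up, the work surface at z = 0. Lengths are in m, angles in rad, forces in N, time in s.
With the tool pointing down it reaches from about 0.3 to 0.875 m from the base axis. Payload 6.4 kg.
Tool frame: the origin (TCP) lies midway between the tips of the shut fingers; the grasp point (between the pads) lies 19 mm behind it (ctrl.hold_point_z is the distance from the TCP to the grasp point, in m); z points along the fingers, y is the line along which they close (so a half turn about z gives the same grasp; the last joint's range is limited). The gripper opens to 85 mm and grips with 20 to 120 N. Pads are 22 mm wide; open, the fingers measure 114 mm over their backs; the gripper's body (76 mm by 85 mm) begins 54 mm behind the grasp point. The pads swing forward as they close: fully open they stand 13 mm farther back than shut.
Start: joints at [0.924, 0.181, 1.607, -0, 1.354, -0.206], TCP at [0.245, 0.52, 0.231] pointing down, gripper open.
Joint ranges: [-2.99, 2.99], [-0.89, 2.07], [0.3, 2.58], [-1.14, 4.28], [0, 2.63], [-3.12, 3.12]. Speed limits (rad/s): [2.57, 2.57, 3.01, 3.14, 3.14, 3.14].

INTERFACE

Orientations are given as a unit quaternion [w, x, y, z].
In Python, from bench import ctrl gives the robot as it stands.
- The arm moves only by the tool carry_out, never from a script. Its argument "plan" is text: rows parted by semicolons, each of 6 numbers parted by spaces: the shift along the tool's x, y, z as a fraction of full scale, then the turn, a rotation vector about the tool's x, y, z as a fraction of full scale. A call has exactly 8 rows; each row shifts and turns the commanded pose from where the row before left it, along the tool's axes as they then stand; what a row does not reach is not made up. Full scale, the value 1, is 40 mm for a shift and 0.1 rad for a turn. A row lasts 1/12 s, in which the tool goes at most 41.7 mm and 7.16 degrees, less where a joint would pass 70% of its speed; a pose out of reach is approached as far as the arm can. A call with a number of a shift or a turn outside -1 to 1 is refused whole. A call with a gripper value outside its range is refused whole. "claw" is the gripper's target within -1 to 1 (shut at 1, half-way at 0, fully open at -1), set as the call begins (left out, the last holds). The fingers move at their own pace and stop on an object; the grip force is fixed at half the most. Time passes only in rows, so rows that do not move let the fingers close, or fill a call up. It gives the time, the measured TCP pose, the force, the opening and the grip force at its end, in the units of the state.
- ctrl.get_obs(): the state, without advancing time (a new reading comes with each control period).
- ctrl.camera(name): name is "scene" or "top"; returns a dict with "pixels" (384x512x3 uint8, red, green, blue), "mtx" (3x3 intrinsics, pixels), "k1" (the pictures are not rectified: a ray, as slopes to the right and down, at radius r is drawn at 1 + k1 r^2 times it, then the intrinsics apply), "R" (3x3) and "t" (3): a world point X has camera coordinates R X + t. Camera axes: x right, y down, z forward; pixel columns grow to the right and rows downward; lengths in m; the calibration is good to about 2 mm. A picture is of the moment at which its call begins. There is no depth.
- ctrl.hand_in(): hands the job in; it is judged then, once.
The state is a dict: "time_s": time; "q": joint angles; "dq": joint speeds; "joint_efforts": joint torques, N m; "eef_pos": TCP position; "eef_rot": TCP orientation; "wrist_force": force on the tool from outside, world axes, zero at the start; "torque": the same for the moment, N m; "opening": opening from 0.0 (shut) to 1.0 (fully open); "grasp_force": force on a finger pad.
Only numpy, scipy, OpenCV 4.12 (cv2) and the standard library are available. Lean on these libraries where they do the work, as an engineer would, in place of code of your own. Each camera call takes 0.05 s, during which the arm holds its last target. There are 200 camera calls.

## Working session

There is one attempt and no reset: what is moved stays moved. The work goes in short steps, Python scripts to look and compute and a tool call to move; the robot and the scene stay as the last step left them, time stands still between calls to the robot, and variables do not carry over. Pictures are saved under pics/ and viewed, at most 10 in all, crops included, and the job is handed in when it is done.

Besides the shell and the picture viewer there is one more tool, called after "Request:" as name(argument=value, ...) on one line, values as JSON. carry_out: Moves the arm, as the interface text tells. Shift numbers are shares of 40 mm and turn numbers shares of 0.1 rad, none past 1 either way. Its arguments: {"type":"object","properties":{"plan":{"type":"string"},"claw":{"type":"number"}},"required":["plan"]}

```bash
ls; mkdir -p pics; python3 - <<'E'
from bench import ctrl
import cv2,numpy as np
for n in("scene","top"):
    c=ctrl.camera(n); cv2.imwrite(f"pics/{n}0.png",c["pixels"][:,:,::-1])
    print(n,c["mtx"].tolist(),c["k1"],c["R"].tolist(),c["t"].tolist())
print(ctrl.get_obs(), ctrl.hold_point_z)
E
```

```text
pics
scene [[392.5580096866762, 0.0, 255.49056217659583], [0.0, 392.5580096866762, 194.60612115269558], [0.0, 0.0, 1.0]] -0.11035269137797522 [[-0.6853982569705146, 0.728168051497011, -0.0007198061037547667], [0.4059254917148893, 0.38126194503965916, -0.8305804141927509], [-0.6045276871391467, -0.5695705558081653, -0.5568982469343675]] [0.3877211348061657, -0.11396144187603634, 1.5252214714457721]
top [[397.65353520393813, 0.0, 254.8574786472045], [0.0, 397.65353520393813, 185.55197466611168], [0.0, 0.0, 1.0]] -0.02131202019586249 [[0.023230413140674262, -0.9997292876614863, 0.0013035709301801699], [-0.9820783836431253, -0.023064171614358715, -0.18705638820593495], [0.18703581551729506, 0.0030651883465507295, -0.9823483131426348]] [-0.028898844515769993, 0.5949658213015314, 1.0649884346589604]
{'time_s': 0.1, 'q': array([ 9.23671174e-01,  1.81483994e-01,  1.60792638e+00,  1.00988005e-05,
        1.35383006e+00, -2.06304732e-01]), 'dq': array([-1.47030548e-04, -1.85373410e-03, -3.59775158e-03,  9.32251601e-05,
        1.91883889e-03,  1.04720297e-04]), 'joint_efforts': array([ 1.25940564e-04, -4.45876479e+01, -3.52240634e+01, -3.27257249e-04,
        4.10932320e-03,  3.23669462e-05]), 'eef_pos': array([0.24500803, 0.51961848, 0.23045569]), 'eef_rot': array([-3.45481033e-04,  2.18630918e-01,  9.75807277e-01, -7.47969986e-04]), 'wrist_force': array([ 0.72390358, -0.83452974, -0.92778733]), 'torque': array([-0.01518549, -0.01125294, -0.03277885]), 'grasp_force': 0.0, 'opening': 1.0008612912670005} 0.0187
```

View pics/scene0.png

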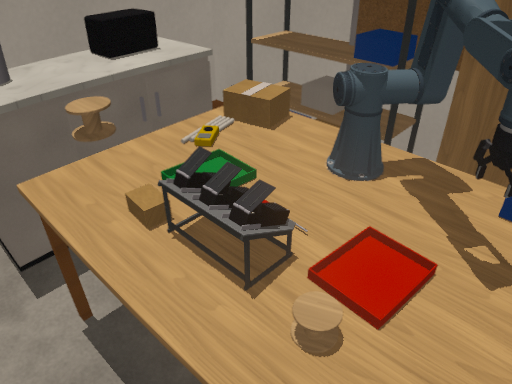

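View pics/top0.png

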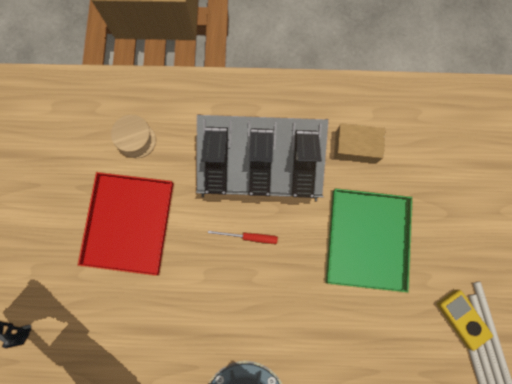

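The top view has the red tray at about (127,223) and green at (370,240). The rack is at about (262,157) with three open-covered boxes. The reel is at (133,138), the carton at (361,142) and the screwdriver at (245,237). I'll zoom in on the rack and measure the trays.

```bash
cat > h.py <<'E'
from bench import ctrl
import cv2,numpy as np
from scipy.spatial.transform import Rotation as Ro
def proj(c,X):
    d=np.array([c["k1"],0,0,0,0.]); X=np.atleast_2d(np.asarray(X,float))
    # model: slopes*(1+k1 r^2)
    return cv2.projectPoints(X,cv2.Rodrigues(c["R"])[0],c["t"],c["mtx"],d)[0][:,0]
def unproj(c,uv,z):
    n=cv2.undistortPoints(np.array(uv,float).reshape(-1,1,2),c["mtx"],np.array([c["k1"],0,0,0,0.]))[:,0]
    r=np.c_[n,np.ones(len(n))]@c["R"]; o=-c["R"].T@c["t"]
    return o+r*((z-o[2])/r[:,2])[:,None]
E
python3 - <<'E'
from h import *
T=ctrl.camera("top"); S=ctrl.camera("scene")
im=T["pixels"].astype(int)
for n,a,b in(("red",0,1),("green",1,0)):
    m=((im[:,:,a]>60)&(im[:,:,a]>2.5*im[:,:,b])&(im[:,:,a]>2.5*im[:,:,2])).astype(np.uint8)
    k,l,s,_=cv2.connectedComponentsWithStats(m); i=1+s[1:,4].argmax()
    ys,xs=np.where(l==i); h=cv2.convexHull(np.c_[xs,ys].astype(np.float32))[:,0]
    P=unproj(T,h,.035)[:,:2].astype(np.float32)
    r=cv2.minAreaRect(P*1000); print(n,r)
for n,c,(x,y,w,h) in(("t",T,(190,106,144,104)),("s",S,(155,142,160,120))):
    cv2.imwrite(f"pics/{n}1.png",cv2.resize(c["pixels"][y:y+h,x:x+w,::-1],None,fx=5,fy=5,interpolation=cv2.INTER_CUBIC))
E
```

```text
red ((485.2838134765625, 346.83251953125), (225.94102478027344, 264.7635192871094), 84.3631820678711)Traceback (most recent call last):
  File "<stdin>", line 6, in <module>
ValueError: attempt to get argmax of an empty sequence
```

```bash
python3 - <<'E'
from h import *
T=ctrl.camera("top"); S=ctrl.camera("scene")
im=T["pixels"].astype(int)
m=((im[:,:,1]>1.6*im[:,:,0])&(im[:,:,1]>1.3*im[:,:,2])&(im[:,:,1]>40)).astype(np.uint8)
k,l,s,_=cv2.connectedComponentsWithStats(m); i=1+s[1:,4].argmax()
ys,xs=np.where(l==i); h=cv2.convexHull(np.c_[xs,ys].astype(np.float32))[:,0]
print(cv2.minAreaRect(unproj(T,h,.035)[:,:2].astype(np.float32)*1000))
for n,c,(x,y,w,h) in(("t",T,(190,106,144,104)),("s",S,(155,142,160,120))):
    cv2.imwrite(f"pics/{n}1.png",cv2.resize(c["pixels"][y:y+h,x:x+w,::-1],None,fx=5,fy=5,interpolation=cv2.INTER_CUBIC))
E
```

```text
((455.0135192871094, -340.3737487792969), (221.28709411621094, 263.0482482910156), 85.11393737792969)
```

View pics/t1.png

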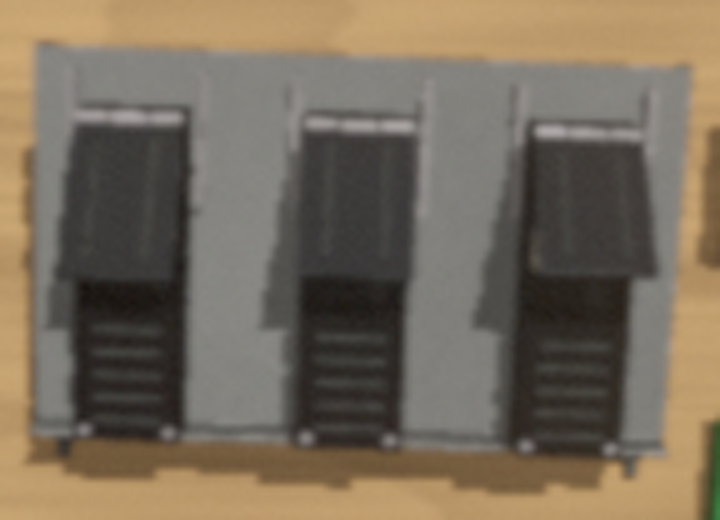

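View pics/s1.png

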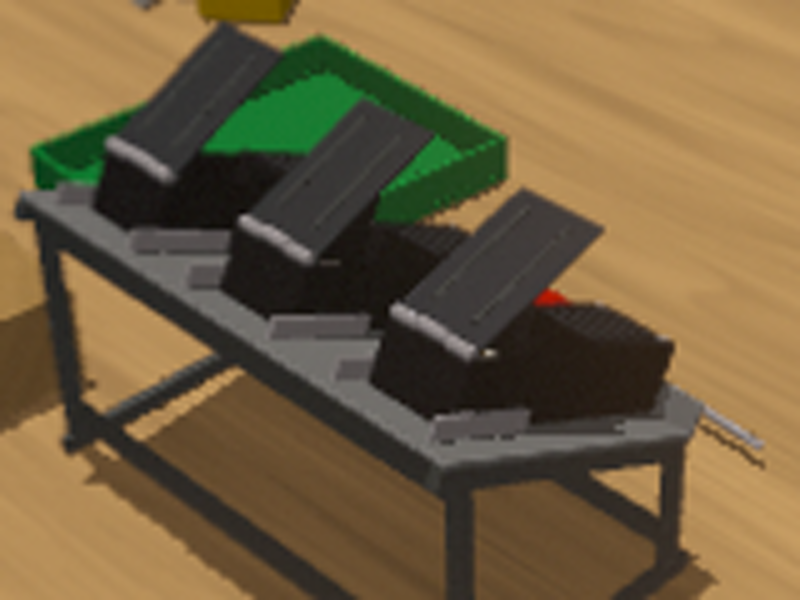

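```bash
cat > fit.py <<'E'
from h import *
from scipy.optimize import least_squares
T=ctrl.camera("top"); S=ctrl.camera("scene"); M=1e-3
t=lambda *a:np.array(a,float).reshape(-1,2)/5+[190-.4,106-.4]
s=lambda *a:np.array(a,float).reshape(-1,2)/5+[155-.4,142-.4]
A=Ro.from_euler('y',-.45).as_matrix()
def rackT(p): return Ro.from_euler('z',p[2]).as_matrix(),np.array([p[0],p[1],0])
def board(p,up,y,h):
    R,o=rackT(p); return np.array([-.087,0,.1])+A@np.array([up,y,h]),R,o
def boxpts(p,i,pts):  # box frame -> world
    R,o=rackT(p); s0,dy,yw=p[6],p[7+i],p[10+i]
    B=Ro.from_euler('z',yw).as_matrix(); y=(.115,0,-.115)[i]+dy
    L=np.array(pts)@B.T+[s0+.085,y,0]
    return (np.array([-.087,0,.1])+L@A.T)@R.T+o
def cov(th): # free edge, hinge ends in box frame
    e=[.083-.095*np.cos(th),.0395+.095*np.sin(th)]
    return [[e[0],.028,e[1]],[e[0],-.028,e[1]],[.083,.026,.0395],[.083,-.026,.0395]]
tb=[t(58,278,175,280,75,115,183,117),t(299,277,411,280,303,124,417,127),t(530,270,655,277,533,131,643,134)]
sb=[s(603,230,525,190,473,355,393,312),s(435,135,362,100,310,260,240,222),s(285,57,225,22,172,178,107,145)]
tc=t(37,42,690,66); sc=s(437,465,25,200)
def res(p):
    r=[]
    for i in range(3):
        X=boxpts(p,i,cov(p[3+i])); r+=[proj(T,X)-tb[i],proj(S,X)-sb[i]]
    R,o=rackT(p); C=np.array([[.093,.17,.187],[.093,-.17,.187]])@R.T+o
    r+=[proj(T,C)-tc,proj(S,C)-sc]
    return np.r_[np.vstack(r).ravel(),p[7:10]/.003,p[10:13]/.03,(p[6]-.002)/.004]
if __name__=="__main__":
    f=least_squares(res,[.67,0,-.05,.8,.8,.8,0]+[0]*6)
    np.save("p.npy",f.x); np.set_printoptions(precision=3,suppress=True,linewidth=150)
    print(f.x); print(f.fun[:-7].reshape(-1,2).round(1).tolist())
    for i in range(3): print(boxpts(f.x,i,[[-.05,0,.024],[.083,0,.0395]]))
E
python3 fit.py
```

```text
[ 0.658 -0.028 -0.017  0.748  0.842  0.937  0.001 -0.001 -0.001  0.002  0.01   0.004 -0.006]
[[-0.6, -0.1], [-0.5, 0.1], [0.4, -0.0], [-0.4, 0.2], [0.1, 0.4], [-1.1, -0.0], [-0.6, 0.4], [0.0, 0.0], [-0.7, -0.2], [0.6, 0.0], [0.9, -0.1], [-1.0, 0.0], [-0.1, 0.4], [-0.2, 0.0], [-0.5, 0.3], [0.3, 0.1], [1.1, 0.5], [-0.0, 0.2], [0.3, 0.2], [-0.9, 0.5], [0.2, -0.5], [-0.6, 0.1], [-0.6, 0.4], [0.9, 0.2], [-1.0, 0.1], [0.5, 0.4], [1.5, 0.1], [-1.6, -1.9]]
[[0.595 0.087 0.137]
 [0.708 0.086 0.209]]
[[ 0.593 -0.028  0.137]
 [ 0.706 -0.029  0.209]]
[[ 0.591 -0.139  0.137]
 [ 0.704 -0.142  0.209]]
```

The rack fit is consistent: residuals are around 1 px, and the cover angles come out at 0.75, 0.84 and 0.94 rad. Next is a planning helper and the approach to the left (+y) cover.

```bash
cat > pl.py <<'E'
from fit import *
p=np.load("p.npy")
def boxR(i): return rackT(p)[0]@A@Ro.from_euler('z',p[10+i]).as_matrix()
def tool(i): return boxR(i)@np.diag([-1,1,-1.])
def at(i,x,z,y=0): return boxpts(p,i,[[x,y,z]])[0],tool(i)
def cont(i,th,off,r=.08):   # TCP for tip corner at radius r on cover at th, off along outer normal
    return at(i,.083-r*np.cos(th)+.011*np.cos(th/2)**1+off*np.sin(th),.0395+r*np.sin(th)+.0015+off*np.cos(th))
def now():
    o=ctrl.get_obs(); q=o["eef_rot"]; return o["eef_pos"],Ro.from_quat(np.r_[q[1:],q[0]]).as_matrix()
def plan(wps,start=None):
    """wps: list of ((pos,R), nrows)"""
    P,R=start or now(); P=P.copy(); rows=[]
    for (Pt,Rt),n in wps:
        for k in range(n):
            f=1/(n-k)
            d=R.T@(Pt-P)*f; w=Ro.from_matrix(R.T@Rt).as_rotvec()*f
            d=np.round(d/.04,2); w=np.round(w/.1,2); w[abs(w)<.02]=0
            rows.append(np.r_[d,w]); P=P+R@d*.04; R=R@Ro.from_rotvec(w*.1).as_matrix()
    print("max",np.abs(rows).max())
    while len(rows)%8: rows.append(np.zeros(6))
    for k in range(0,len(rows),8): print("; ".join(" ".join(f"{v:g}" for v in r+0) for r in rows[k:k+8])); 
    return P,R
def st(i):
    o=ctrl.get_obs(); P,R=now(); B=boxR(i); O=boxpts(p,i,[[0,0,0]])[0]
    print("t",round(o["time_s"],2),"F box",(B.T@o["wrist_force"]).round(1),"tcp box mm",(B.T@(P-O)*1e3).round(1),"open",round(o["opening"],2),"g",round(o["grasp_force"],1),"tilt err",Ro.from_matrix(tool(i).T@R).as_rotvec().round(3))
E
python3 - <<'E'
from pl import *
th=p[3]
c1=cont(0,th,.08); c2=cont(0,th,.008)
print(c1[0],c2[0])
up=(now()[0]+[.12,-.1,.1],tool(0))
plan([(up,7),(c1,10),(c2,7)])
E
```

```text
[0.66370756 0.08710692 0.31471981] [0.64256161 0.08697287 0.24589518]
max 0.83
-0.54 -0.14 -0.36 -0.13 -0.63 -0.61; -0.55 -0.17 -0.32 -0.13 -0.63 -0.61; -0.56 -0.2 -0.29 -0.13 -0.64 -0.61; -0.57 -0.23 -0.26 -0.14 -0.64 -0.61; -0.56 -0.26 -0.23 -0.13 -0.63 -0.61; -0.56 -0.29 -0.19 -0.14 -0.63 -0.61; -0.56 -0.33 -0.17 -0.13 -0.64 -0.6; -0.66 -0.83 0.37 0 0 0
-0.66 -0.82 0.37 0 0 0; -0.66 -0.83 0.37 0 0 0; -0.66 -0.82 0.37 0 0 0; -0.66 -0.83 0.37 0 0 0; -0.66 -0.82 0.37 0 0 0; -0.66 -0.83 0.37 0 0 0; -0.65 -0.82 0.36 0 0 0; -0.66 -0.83 0.37 0 0 0
-0.65 -0.82 0.36 0 0 0; 0.17 0 0.19 0 0 0; 0.18 0 0.19 0 0 0; 0.17 0 0.19 0 0 0; 0.18 0 0.19 0 0 0; 0.17 0 0.19 0 0 0; 0.18 0 0.19 0 0 0; 0.17 -0.01 0.18 0 0 0
```

Request:
carry_out(plan="-0.54 -0.14 -0.36 -0.13 -0.63 -0.61; -0.55 -0.17 -0.32 -0.13 -0.63 -0.61; -0.56 -0.2 -0.29 -0.13 -0.64 -0.61; -0.57 -0.23 -0.26 -0.14 -0.64 -0.61; -0.56 -0.26 -0.23 -0.13 -0.63 -0.61; -0.56 -0.29 -0.19 -0.14 -0.63 -0.61; -0.56 -0.33 -0.17 -0.13 -0.64 -0.6; -0.66 -0.83 0.37 0 0 0", claw=1)

```text
time_s: 1.17
eef_pos: [0.3922, 0.391, 0.3332]
eef_rot: [0.226, -0.0, 0.974, -0.001]
wrist_force: [1.3, 0.8, -0.0]
opening: 0.001
grasp_force: 0.0
```

Request:
carry_out(plan="-0.66 -0.82 0.37 0 0 0; -0.66 -0.83 0.37 0 0 0; -0.66 -0.82 0.37 0 0 0; -0.66 -0.83 0.37 0 0 0; -0.66 -0.82 0.37 0 0 0; -0.66 -0.83 0.37 0 0 0; -0.65 -0.82 0.36 0 0 0; -0.66 -0.83 0.37 0 0 0")

```text
time_s: 1.83
eef_pos: [0.6167, 0.1391, 0.3177]
eef_rot: [0.223, 0.004, 0.975, -0.003]
wrist_force: [0.2, 0.4, 0.5]
opening: 0.002
grasp_force: 0.0
```

```bash
python3 - <<'E'
from pl import *
st(0); th=p[3]
plan([(cont(0,th,.08),2),(cont(0,th,.008),6)])
E
```

```text
t 1.93 F box [ 0.3 -0.2 -0.8] tcp box mm [ 49.1  48.1 176.1] open -0.0 g 0.0 tilt err [ 0.004 -0.     0.006]
max 0.6
-0.5 -0.6 0.28 -0.02 0 -0.03; -0.5 -0.6 0.27 -0.02 0 -0.03; 0.2 0 0.22 0 0 0; 0.2 0 0.22 0 0 0; 0.21 0 0.22 0 0 0; 0.2 0 0.22 0 0 0; 0.21 0 0.22 0 0 0; 0.2 0 0.22 0 0 0
```

Request:
carry_out(plan="-0.5 -0.6 0.28 0 0 0; -0.5 -0.6 0.27 0 0 0; 0.2 0 0.22 0 0 0; 0.2 0 0.22 0 0 0; 0.21 0 0.22 0 0 0; 0.2 0 0.22 0 0 0; 0.21 0 0.22 0 0 0; 0.2 0 0.22 0 0 0")

```text
time_s: 2.6
eef_pos: [0.6386, 0.0936, 0.245]
eef_rot: [0.223, 0.003, 0.975, -0.003]
wrist_force: [0.1, 0.6, -0.4]
opening: 0.004
grasp_force: 0.0
```

```bash
sed -i 's/^T=ctrl.camera("top"); S=ctrl.camera("scene"); M=1e-3/M=1e-3/; s/^if __name__=="__main__":/if __name__=="__main__":\n    T=ctrl.camera("top"); S=ctrl.camera("scene")/' fit.py; python3 - <<'E'
from pl import *
st(0); print(cont(0,p[3],0)[0])
T=ctrl.camera("scene")["pixels"][130:250,170:330,::-1]
cv2.imwrite("pics/s2.png",cv2.resize(T,None,fx=4,fy=4,interpolation=cv2.INTER_CUBIC))
plan([(cont(0,p[3],.004),8)])
E
```

```text
t 2.6 F box [-0.1  0.6 -0.4] tcp box mm [ 36.1   6.6 102.2] open 0.0 g 0.0 tilt err [-0.001  0.    -0.001]
[0.64021206 0.08695797 0.23824799]
max 0.02
-0.01 -0.02 0.01 0 0 0; -0.01 -0.02 0 0 0 0; -0.01 -0.02 0.01 0 0 0; -0.02 -0.02 0 0 0 0; -0.01 -0.02 0.01 0 0 0; -0.02 -0.02 0 0 -0.02 0; -0.01 -0.02 0.01 0 -0.02 0; -0.02 -0.02 0 0 0 0
```

View pics/s2.png

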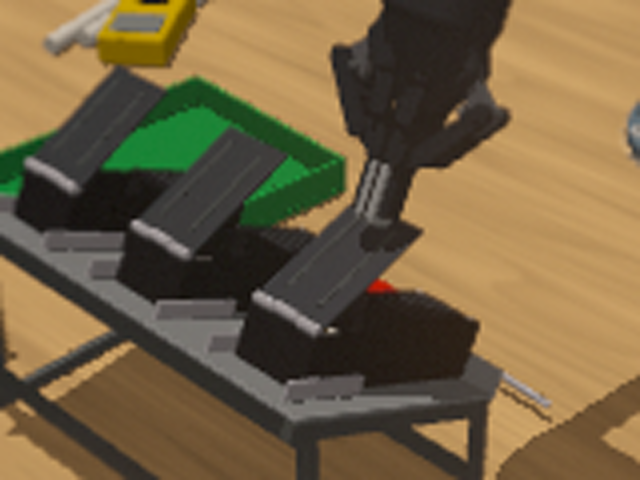

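The shut fingertip is just above the near cover, around (385,235) in the crop. I'll advance along the cover's normal in small steps.

Request:
carry_out(plan="0.01 0 0.01 0 0 0; 0.01 0 0.01 0 0 0; 0.01 0 0.01 0 0 0; 0.01 0 0.01 0 0 0; 0.01 0 0.01 0 0 0; 0.01 0 0.01 0 0 0; 0 0 0 0 0 0; 0 0 0 0 0 0")

```text
time_s: 3.32
eef_pos: [0.6388, 0.0925, 0.2432]
eef_rot: [0.223, 0.004, 0.975, -0.003]
wrist_force: [0.3, -0.2, -0.2]
opening: 0.005
grasp_force: 0.0
```

```bash
python3 -c "
from pl import *
st(0)"
```

```text
t 3.32 F box [ 0.2 -0.2 -0.3] tcp box mm [ 35.4   5.5 100.6] open 0.0 g 0.0 tilt err [-0. -0.  0.]
```

Request:
carry_out(plan="0.01 0 0.01 0 0 0; 0.01 0 0.01 0 0 0; 0.01 0 0.01 0 0 0; 0.01 0 0.01 0 0 0; 0 0 0 0 0 0; 0 0 0 0 0 0; 0 0 0 0 0 0; 0 0 0 0 0 0")

```text
time_s: 3.98
eef_pos: [0.638, 0.0925, 0.2411]
eef_rot: [0.223, 0.004, 0.975, -0.003]
wrist_force: [-0.2, 0.2, 0.4]
opening: 0.0
grasp_force: 0.0
```

```bash
python3 -c "
from pl import *
st(0)"
```

```text
t 3.98 F box [-0.   0.2  0.5] tcp box mm [33.8  5.6 98.9] open 0.0 g 0.0 tilt err [-0. -0.  0.]
```

Request:
carry_out(plan="0.01 0 0.01 0 0 0; 0.01 0 0.01 0 0 0; 0.01 0 0.01 0 0 0; 0.01 0 0.01 0 0 0; 0 0 0 0 0 0; 0 0 0 0 0 0; 0 0 0 0 0 0; 0 0 0 0 0 0")

```text
time_s: 4.65
eef_pos: [0.6372, 0.0925, 0.2389]
eef_rot: [0.223, 0.004, 0.975, -0.003]
wrist_force: [-0.3, 0.4, -0.2]
opening: -0.001
grasp_force: 0.0
```

Request:
carry_out(plan="0.01 0 0.01 0 0 0; 0.01 0 0.01 0 0 0; 0.01 0 0.01 0 0 0; 0 0 0 0 0 0; 0 0 0 0 0 0; 0 0 0 0 0 0; 0 0 0 0 0 0; 0 0 0 0 0 0")

```text
time_s: 5.32
eef_pos: [0.6366, 0.0925, 0.2372]
eef_rot: [0.223, 0.004, 0.975, -0.003]
wrist_force: [0.2, 0.4, 0.2]
opening: -0.002
grasp_force: 0.0
```

Request:
carry_out(plan="0.01 0 0.01 0 0 0; 0.01 0 0.01 0 0 0; 0.01 0 0.01 0 0 0; 0.01 0 0.01 0 0 0; 0.01 0 0.01 0 0 0; 0 0 0 0 0 0; 0 0 0 0 0 0; 0 0 0 0 0 0")

```text
time_s: 5.98
eef_pos: [0.6357, 0.0925, 0.2345]
eef_rot: [0.223, 0.004, 0.975, -0.003]
wrist_force: [0.8, -0.4, -0.5]
opening: -0.001
grasp_force: 0.0
```

Request:
carry_out(plan="0.01 0 0.01 0 0 0; 0.01 0 0.01 0 0 0; 0.01 0 0.01 0 0 0; 0.01 0 0.01 0 0 0; 0 0 0 0 0 0; 0 0 0 0 0 0; 0 0 0 0 0 0; 0 0 0 0 0 0")

```text
time_s: 6.65
eef_pos: [0.6349, 0.0925, 0.2324]
eef_rot: [0.223, 0.004, 0.975, -0.003]
wrist_force: [0.4, 0.2, 0.4]
opening: 0.004
grasp_force: 0.0
```

Request:
carry_out(plan="0.01 0 0.01 0 0 0; 0.01 0 0.01 0 0 0; 0.01 0 0.01 0 0 0; 0.01 0 0.01 0 0 0; 0.01 0 0.01 0 0 0; 0 0 0 0 0 0; 0 0 0 0 0 0; 0 0 0 0 0 0")

```text
time_s: 7.32
eef_pos: [0.634, 0.0925, 0.2297]
eef_rot: [0.223, 0.004, 0.975, -0.003]
wrist_force: [0.5, -0.4, 0.1]
opening: -0.0
grasp_force: 0.0
```

```bash
python3 - <<'E'
from pl import *
st(0); o=ctrl.get_obs()
c=ctrl.camera("scene")
uv=proj(c,[now()[0]]+[x for th in(.748,.6) for x in boxpts(p,0,cov(th))]); print(uv.round(1).tolist())
im=c["pixels"][150:240,220:330,::-1].copy()
im=cv2.resize(im,None,fx=6,fy=6,interpolation=cv2.INTER_CUBIC)
for k,(u,v) in enumerate(uv): cv2.circle(im,(int((u-220+.5)*6),int((v-150+.5)*6)),3,[(0,0,255),(0,255,0),(255,255,0)][0 if k==0 else 1 if k<5 else 2],-1)
cv2.imwrite("pics/s3.png",im)
E
```

```text
t 7.32 F box [ 0.5 -0.4 -0.1] tcp box mm [25.2  5.6 90.5] open -0.0 g 0.0 tilt err [-0.  0.  0.]
[[263.8, 189.6], [275.3, 188.0], [258.5, 179.6], [248.6, 213.0], [233.2, 204.0], [275.9, 192.2], [259.3, 183.7], [248.6, 213.0], [233.2, 204.0]]
```

View pics/s3.png

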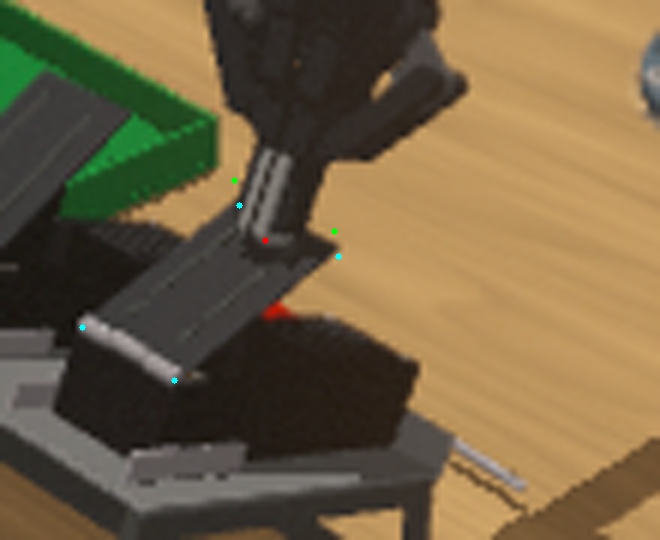

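The cover edge has swung from the green marks to about θ=0.65 with no force build-up, so this hinge is free. I'll sweep it down along its arc.

```bash
python3 - <<'E'
from pl import *
def w(x,z): return at(0,x*M,z*M,.0056)
plan([(w(21,82),2),(w(16,70),3),(w(12,58),3),(w(10,46),4),(w(10,44),1)])
E
```

```text
max 0.11
0.05 0 0.11 0 0 0; 0.06 0 0.1 0 0 0; 0.04 0 0.1 0 0 0; 0.04 0 0.1 0 0 0; 0.04 0 0.1 0 0 0; 0.03 0 0.1 0 0 0; 0.04 0 0.1 0 0 0; 0.03 0 0.1 0 0 0
0.01 0 0.08 0 0 0; 0.01 0 0.07 0 0 0; 0.02 0 0.08 0 0 0; 0.01 0 0.07 0 0 0; 0 0 0.05 0 0 0; 0 0 0 0 0 0; 0 0 0 0 0 0; 0 0 0 0 0 0
```

Request:
carry_out(plan="0.05 0 0.1 0 0 0; 0.06 0 0.1 0 0 0; 0.04 0 0.1 0 0 0; 0.04 0 0.1 0 0 0; 0.04 0 0.1 0 0 0; 0.03 0 0.1 0 0 0; 0.04 0 0.1 0 0 0; 0.03 0 0.1 0 0 0")

```text
time_s: 8.03
eef_pos: [0.6362, 0.0924, 0.1948]
eef_rot: [0.223, 0.004, 0.975, -0.003]
wrist_force: [0.7, 0.1, 1.1]
opening: -0.001
grasp_force: 0.2
```

Request:
carry_out(plan="0.01 0 0.08 0 0 0; 0.01 0 0.07 0 0 0; 0.02 0 0.08 0 0 0; 0.01 0 0.07 0 0 0; 0 0 0.04 0 0 0; 0 0 0 0 0 0; 0 0 0 0 0 0; 0 0 0 0 0 0")

```text
time_s: 8.7
eef_pos: [0.6403, 0.0923, 0.1822]
eef_rot: [0.223, 0.004, 0.975, -0.003]
wrist_force: [-0.5, -0.4, -0.1]
opening: -0.001
grasp_force: 0.0
```

Request:
carry_out(plan="0 0 0.02 0 0 0; 0 0 0.01 0 0 0; 0 0 0.01 0 0 0; 0 0 0 0 0 0; 0 0 0 0 0 0; 0 0 0 0 0 0; 0 0 0 0 0 0; 0 0 0 0 0 0")

```text
time_s: 9.37
eef_pos: [0.6409, 0.0923, 0.1807]
eef_rot: [0.223, 0.004, 0.975, -0.003]
wrist_force: [0.4, -0.2, -0.5]
opening: -0.003
grasp_force: 0.2
```

```bash
python3 -c "
from pl import *
st(0)"
```

```text
t 9.37 F box [ 0.1 -0.2 -0.6] tcp box mm [10.2  5.6 43.4] open -0.0 g 0.2 tilt err [-0. -0.  0.]
```

Request:
carry_out(plan="0 0 0.02 0 0 0; 0 0 0.01 0 0 0; 0 0 0.01 0 0 0; 0 0 0 0 0 0; 0 0 0 0 0 0; 0 0 0 0 0 0; 0 0 0 0 0 0; 0 0 0 0 0 0")

```text
time_s: 10.03
eef_pos: [0.6416, 0.0923, 0.1792]
eef_rot: [0.223, 0.004, 0.975, -0.003]
wrist_force: [-0.3, 0.1, 0.6]
opening: -0.005
grasp_force: 0.7
```

Request:
carry_out(plan="0 0 0.01 0 0 0; 0 0 0.01 0 0 0; 0 0 0.01 0 0 0; 0 0 0 0 0 0; 0 0 0 0 0 0; 0 0 0 0 0 0; 0 0 0 0 0 0; 0 0 0 0 0 0")

```text
time_s: 10.7
eef_pos: [0.6418, 0.0923, 0.179]
eef_rot: [0.223, 0.003, 0.975, -0.003]
wrist_force: [-9.8, -0.8, 9.6]
opening: -0.001
grasp_force: 6.6
```

The stop was reached at box z of about 41.5 mm, so the left cover is shut. Next is the middle cover.

```bash
python3 - <<'E'
from pl import *
st(0)
plan([(at(0,.03,.155,.0),4),(cont(1,p[4],.04),6),(cont(1,p[4],.003),4),(cont(1,p[4],.002),1)])
print(p[3:6])
E
```

```text
t 10.7 F box [-4.6 -0.9 12.9] tcp box mm [10.2  5.6 41.4] open -0.0 g 6.6 tilt err [ 0.  0. -0.]
max 0.71
-0.12 -0.04 -0.71 0 0 0; -0.12 -0.03 -0.71 0 0 0; -0.13 -0.04 -0.71 0 0 0; -0.12 -0.03 -0.71 0 0 0; -0.16 -0.48 0.12 0 0 0; -0.16 -0.48 0.11 0 0 0; -0.16 -0.48 0.12 0 0 0; -0.16 -0.48 0.11 0 0 0.02
-0.16 -0.48 0.12 0 0 0.02; -0.17 -0.48 0.11 0 0 0.02; 0.17 0 0.15 0 0 0; 0.17 0 0.16 0 0 0; 0.18 0 0.15 0 0 0; 0.17 0 0.16 0 0 0; 0.02 0 0.02 0 0 0; 0 0 0 0 0 0
[0.74804369 0.84171194 0.93729799]
```

Request:
carry_out(plan="0 0 -0.71 0 0 0; -0.24 -0.07 -0.71 0 0 0; -0.13 -0.04 -0.71 0 0 0; -0.12 -0.03 -0.71 0 0 0; -0.16 -0.48 0.12 0 0 0; -0.16 -0.48 0.11 0 0 0; -0.16 -0.48 0.12 0 0 0; -0.16 -0.48 0.11 0 0 0.02")

```text
time_s: 11.37
eef_pos: [0.6409, 0.0096, 0.284]
eef_rot: [0.223, 0.004, 0.975, -0.003]
wrist_force: [0.3, 0.3, -0.1]
opening: -0.001
grasp_force: 0.0
```

Request:
carry_out(plan="-0.16 -0.48 0.12 0 0 0.02; -0.17 -0.48 0.11 0 0 0.02; 0.17 0 0.15 0 0 0; 0.17 0 0.16 0 0 0; 0.18 0 0.15 0 0 0; 0.17 0 0.16 0 0 0; 0 0 0 0 0 0; 0 0 0 0 0 0")

```text
time_s: 12.03
eef_pos: [0.6414, -0.0271, 0.2463]
eef_rot: [0.223, 0.006, 0.975, -0.002]
wrist_force: [-0.2, 1.2, 0.0]
opening: -0.0
grasp_force: 0.0
```

```bash
python3 - <<'E'
from pl import *
st(1)
P,R=cont(1,p[4],0); print((boxR(1).T@(P-boxpts(p,1,[[0,0,0]])[0])*1e3).round(1))
E
```

```text
t 12.03 F box [-0.2  1.2  0.1] tcp box mm [ 40.9   0.8 101.3] open -0.0 g 0.0 tilt err [-0.001  0.001 -0.   ]
[ 39.7  -0.  100.7]
```

Request:
carry_out(plan="0.01 0 0.01 0 0 0; 0.01 0 0.01 0 0 0; 0 0 0 0 0 0; 0 0 0 0 0 0; 0 0 0 0 0 0; 0 0 0 0 0 0; 0 0 0 0 0 0; 0 0 0 0 0 0")

```text
time_s: 12.7
eef_pos: [0.6418, -0.0282, 0.2461]
eef_rot: [0.223, 0.007, 0.975, -0.002]
wrist_force: [0.7, -1.0, 0.4]
opening: -0.001
grasp_force: 0.0
```

Request:
carry_out(plan="0.01 0 0.01 0 0 0; 0.01 0 0.01 0 0 0; 0 0 0 0 0 0; 0 0 0 0 0 0; 0 0 0 0 0 0; 0 0 0 0 0 0; 0 0 0 0 0 0; 0 0 0 0 0 0")

```text
time_s: 13.37
eef_pos: [0.6414, -0.0281, 0.245]
eef_rot: [0.223, 0.006, 0.975, -0.002]
wrist_force: [-0.7, 0.2, -0.0]
opening: -0.001
grasp_force: 0.0
```

```bash
python3 -c "
from pl import *
st(1)"
```

```text
t 13.37 F box [-0.7  0.2  0.3] tcp box mm [ 4.040e+01 -1.000e-01  1.001e+02] open -0.0 g 0.0 tilt err [-0.    -0.     0.001]
```

Request:
carry_out(plan="0.01 0 0.01 0 0 0; 0.01 0 0.01 0 0 0; 0 0 0 0 0 0; 0 0 0 0 0 0; 0 0 0 0 0 0; 0 0 0 0 0 0; 0 0 0 0 0 0; 0 0 0 0 0 0")

```text
time_s: 14.03
eef_pos: [0.6413, -0.0282, 0.2444]
eef_rot: [0.224, 0.006, 0.975, -0.002]
wrist_force: [0.1, 1.2, 2.4]
opening: 0.002
grasp_force: 1.8
```

Request:
carry_out(plan="0.01 0 0.01 0 0 0; 0 0 0 0 0 0; 0 0 0 0 0 0; 0 0 0 0 0 0; 0 0 0 0 0 0; 0 0 0 0 0 0; 0 0 0 0 0 0; 0 0 0 0 0 0")

```text
time_s: 14.7
eef_pos: [0.6414, -0.0282, 0.2443]
eef_rot: [0.224, 0.006, 0.975, -0.002]
wrist_force: [0.3, 0.6, 5.4]
opening: -0.0
grasp_force: 2.6
```

Request:
carry_out(plan="0.01 0 0.01 0 0 0; 0 0 0 0 0 0; 0 0 0 0 0 0; 0 0 0 0 0 0; 0 0 0 0 0 0; 0 0 0 0 0 0; 0 0 0 0 0 0; 0 0 0 0 0 0")

```text
time_s: 15.37
eef_pos: [0.6414, -0.0282, 0.2443]
eef_rot: [0.224, 0.006, 0.974, -0.003]
wrist_force: [-1.2, 0.5, 8.0]
opening: 0.003
grasp_force: 3.2
```

```bash
python3 - <<'E'
from pl import *
st(1)
plan([(at(1,.045,.165,.0),3),(cont(2,p[5],.04),7),(cont(2,p[5],.006),4)])
print((boxR(2).T@(cont(2,p[5],0)[0]-boxpts(p,2,[[0,0,0]])[0])*1e3).round(1))
E
```

```text
t 15.37 F box [2.4 0.4 7.7] tcp box mm [40.1 -0.3 99.5] open 0.0 g 3.2 tilt err [ 0.    -0.003  0.001]
max 0.55
-0.04 0 -0.55 0 0 0; -0.04 0 -0.54 0 0 0; -0.05 0.01 -0.55 0 0.03 0; -0.11 -0.4 0.13 0 0 0; -0.12 -0.41 0.13 0 0 0.02; -0.12 -0.4 0.13 0 0 0.02; -0.12 -0.4 0.13 0 0 0; -0.11 -0.41 0.13 0 0 0.02
-0.12 -0.4 0.12 0 0 0.02; -0.11 -0.41 0.13 0 0 0.02; 0.17 0 0.13 0 0 0; 0.17 0 0.12 0 0 0; 0.17 0 0.13 0 0 0; 0.17 0 0.12 0 0 0; 0 0 0 0 0 0; 0 0 0 0 0 0
[ 45.5   0.  105.5]
```

At 8 N the middle cover doesn't move at all, so it's seized and stays open. Now the right cover.

Request:
carry_out(plan="-0.04 0 -0.55 0 0 0; -0.04 0 -0.54 0 0 0; -0.05 0.01 -0.55 0 0 0; -0.11 -0.4 0.13 0 0 0; -0.12 -0.41 0.13 0 0 0.02; -0.12 -0.4 0.13 0 0 0.02; -0.12 -0.4 0.13 0 0 0; -0.11 -0.41 0.13 0 0 0.02")

```text
time_s: 16.03
eef_pos: [0.6474, -0.1091, 0.2897]
eef_rot: [0.222, 0.009, 0.975, -0.001]
wrist_force: [-0.6, 0.3, -0.4]
opening: -0.001
grasp_force: 0.0
```

Request:
carry_out(plan="-0.12 -0.4 0.12 0 0 0.02; -0.11 -0.41 0.13 0 0 0.02; 0.17 0 0.13 0 0 0; 0.17 0 0.12 0 0 0; 0.17 0 0.13 0 0 0; 0.17 0 0.12 0 0 0; 0 0 0 0 0 0; 0 0 0 0 0 0")

```text
time_s: 16.7
eef_pos: [0.6433, -0.1399, 0.2552]
eef_rot: [0.223, 0.011, 0.975, -0.001]
wrist_force: [0.2, 0.2, 0.1]
opening: -0.0
grasp_force: 0.0
```

```bash
python3 -c "
from pl import *
st(2)"
```

```text
t 16.7 F box [0.2 0.2 0.1] tcp box mm [ 48.2   0.9 107.7] open -0.0 g 0.0 tilt err [-0.001  0.001  0.   ]
```

Request:
carry_out(plan="0.01 0 0.01 0 0 0; 0.01 0 0.01 0 0 0; 0.02 0 0.01 0 0 0; 0.01 0 0 0 0 0; 0 0 0 0 0 0; 0 0 0 0 0 0; 0 0 0 0 0 0; 0 0 0 0 0 0")

```text
time_s: 17.37
eef_pos: [0.6427, -0.1408, 0.2541]
eef_rot: [0.223, 0.011, 0.975, -0.001]
wrist_force: [0.5, -0.2, -0.1]
opening: -0.003
grasp_force: 0.0
```

Request:
carry_out(plan="0.01 0 0.01 0 0 0; 0.02 0 0.01 0 0 0; 0 0 0 0 0 0; 0 0 0 0 0 0; 0 0 0 0 0 0; 0 0 0 0 0 0; 0 0 0 0 0 0; 0 0 0 0 0 0")

```text
time_s: 18.03
eef_pos: [0.642, -0.1407, 0.2528]
eef_rot: [0.223, 0.011, 0.975, -0.001]
wrist_force: [0.0, -0.3, -0.1]
opening: 0.001
grasp_force: 0.0
```

```bash
python3 -c "
from pl import *
st(2)"
```

```text
t 18.03 F box [ 0.  -0.3 -0.1] tcp box mm [ 46.    0.  106.1] open 0.0 g 0.0 tilt err [-0.    -0.     0.001]
```

Request:
carry_out(plan="0.02 0 0.01 0 0 0; 0.01 0 0.01 0 0 0; 0 0 0 0 0 0; 0 0 0 0 0 0; 0 0 0 0 0 0; 0 0 0 0 0 0; 0 0 0 0 0 0; 0 0 0 0 0 0")

```text
time_s: 18.7
eef_pos: [0.6412, -0.1407, 0.2516]
eef_rot: [0.223, 0.011, 0.975, -0.001]
wrist_force: [-0.3, 0.2, -0.6]
opening: -0.002
grasp_force: 0.1
```

```bash
python3 -c "
from pl import *
st(2)"
```

```text
t 18.7 F box [-0.5  0.2 -0.4] tcp box mm [ 44.8   0.  105.3] open -0.0 g 0.1 tilt err [-0.     0.     0.001]
```

Request:
carry_out(plan="0.02 0 0.01 0 0 0; 0.01 0 0.01 0 0 0; 0 0 0 0 0 0; 0 0 0 0 0 0; 0 0 0 0 0 0; 0 0 0 0 0 0; 0 0 0 0 0 0; 0 0 0 0 0 0")

```text
time_s: 19.37
eef_pos: [0.6405, -0.1407, 0.2503]
eef_rot: [0.223, 0.011, 0.975, -0.001]
wrist_force: [-0.4, 0.3, 0.7]
opening: -0.003
grasp_force: 0.2
```

```bash
python3 -c "
from pl import *
st(2)"
```

```text
t 19.37 F box [-0.1  0.3  0.8] tcp box mm [ 43.6   0.  104.5] open -0.0 g 0.2 tilt err [-0.     0.     0.001]
```

Request:
carry_out(plan="0.02 0 0.01 0 0 0; 0.01 0 0.01 0 0 0; 0 0 0 0 0 0; 0 0 0 0 0 0; 0 0 0 0 0 0; 0 0 0 0 0 0; 0 0 0 0 0 0; 0 0 0 0 0 0")

```text
time_s: 20.03
eef_pos: [0.6397, -0.1407, 0.249]
eef_rot: [0.223, 0.011, 0.975, -0.001]
wrist_force: [-0.0, -0.4, 0.6]
opening: 0.001
grasp_force: 0.1
```

Request:
carry_out(plan="0.02 0 0.01 0 0 0; 0.01 0 0.01 0 0 0; 0.02 0 0.01 0 0 0; 0.01 0 0.01 0 0 0; 0 0 0 0 0 0; 0 0 0 0 0 0; 0 0 0 0 0 0; 0 0 0 0 0 0")

```text
time_s: 20.7
eef_pos: [0.6382, -0.1406, 0.2465]
eef_rot: [0.223, 0.011, 0.975, -0.001]
wrist_force: [-0.5, -0.2, -0.3]
opening: -0.002
grasp_force: 0.1
```

```bash
python3 - <<'E'
from pl import *
st(2)
def w(x,z): return at(2,x*M,z*M)
plan([(w(34,95),2),(w(28,86),3),(w(22,77),3),(w(16,66),3),(w(11,54),3),(w(10,45),2)])
plan([(w(10,42.5),4)],w(10,45))
E
```

```text
t 20.7 F box [-0.6 -0.3 -0. ] tcp box mm [ 39.9   0.  102. ] open -0.0 g 0.1 tilt err [-0.     0.     0.001]
max 0.12
0.07 0 0.09 0 0 0; 0.08 0 0.09 0 0 0; 0.05 0 0.07 0 0 0; 0.05 0 0.08 0 0 0; 0.05 0 0.07 0 0 0; 0.05 0 0.08 0 0 0; 0.05 0 0.07 0 0 0; 0.05 0 0.08 0 0 0
0.05 0 0.09 0 0 0; 0.05 0 0.09 0 0 0; 0.05 0 0.09 0 0 0; 0.04 0 0.1 0 0 0; 0.04 0 0.1 0 0 0; 0.04 0 0.1 0 0 0; 0.01 0 0.11 0 0 0; 0.02 0 0.12 0 0 0
max 0.02
0 0 0.02 0 0 0; 0 0 0.01 0 0 0; 0 0 0.02 0 0 0; 0 0 0.01 0 0 0; 0 0 0 0 0 0; 0 0 0 0 0 0; 0 0 0 0 0 0; 0 0 0 0 0 0
```

Request:
carry_out(plan="0.07 0 0.09 0 0 0; 0 0 0 0 0 0; 0 0 0 0 0 0; 0 0 0 0 0 0; 0 0 0 0 0 0; 0 0 0 0 0 0; 0 0 0 0 0 0; 0 0 0 0 0 0")

```text
time_s: 21.37
eef_pos: [0.6373, -0.1406, 0.2422]
eef_rot: [0.223, 0.011, 0.975, -0.001]
wrist_force: [-0.6, -0.1, -0.2]
opening: -0.0
grasp_force: 0.0
```

The tip is 10 mm past the contact point with no resistance, so the right cover is free. Closing it.

Request:
carry_out(plan="0.08 0 0.09 0 0 0; 0.05 0 0.07 0 0 0; 0.05 0 0.08 0 0 0; 0.05 0 0.07 0 0 0; 0.05 0 0.08 0 0 0; 0.05 0 0.07 0 0 0; 0.05 0 0.08 0 0 0; 0.05 0 0.09 0 0 0")

```text
time_s: 22.03
eef_pos: [0.6329, -0.1404, 0.2118]
eef_rot: [0.223, 0.011, 0.975, -0.001]
wrist_force: [0.8, -0.6, -0.1]
opening: -0.004
grasp_force: 0.4
```

Request:
carry_out(plan="0.05 0 0.09 0 0 0; 0.05 0 0.09 0 0 0; 0.04 0 0.1 0 0 0; 0.04 0 0.1 0 0 0; 0.04 0 0.1 0 0 0; 0.01 0 0.1 0 0 0; 0.01 0 0.11 0 0 0; 0 0 0.02 0 0 0")

```text
time_s: 22.7
eef_pos: [0.6362, -0.1403, 0.181]
eef_rot: [0.222, 0.011, 0.975, -0.001]
wrist_force: [-1.8, 0.0, 0.4]
opening: -0.001
grasp_force: 0.4
```

Request:
carry_out(plan="0 0 0.01 0 0 0; 0 0 0 0 0 0; 0 0 0 0 0 0; 0 0 0 0 0 0; 0 0 0 0 0 0; 0 0 0 0 0 0; 0 0 0 0 0 0; 0 0 0 0 0 0")

```text
time_s: 23.37
eef_pos: [0.6367, -0.1404, 0.182]
eef_rot: [0.223, 0.011, 0.975, -0.001]
wrist_force: [0.1, -0.7, 0.2]
opening: 0.002
grasp_force: 0.0
```

```bash
python3 -c "
from pl import *
st(2)"
```

```text
t 23.37 F box [ 0.2 -0.7  0.1] tcp box mm [10.4  0.  44.6] open 0.0 g 0.0 tilt err [-0.    -0.     0.001]
```

Request:
carry_out(plan="0 0 0.03 0 0 0; 0 0 0.02 0 0 0; 0 0 0.02 0 0 0; 0 0 0.01 0 0 0; 0 0 0.01 0 0 0; 0 0 0 0 0 0; 0 0 0 0 0 0; 0 0 0 0 0 0")

```text
time_s: 24.03
eef_pos: [0.6382, -0.1405, 0.1791]
eef_rot: [0.223, 0.011, 0.975, -0.001]
wrist_force: [-3.6, 1.6, 5.2]
opening: -0.0
grasp_force: 3.5
```

```bash
python3 -c "
from pl import *
st(2)"
```

```text
t 24.03 F box [-1.1  1.5  6.3] tcp box mm [10.5 -0.  41.3] open -0.0 g 3.5 tilt err [ 0. -0.  0.]
```

All three covers are tested: left and right are free and shut, the middle one is seized. Now I'll pick the right box for the green tray.

```bash
cat >> pl.py <<'E'
TR={"green":(.455,-.3404,np.deg2rad(-4.9)),"red":(.4853,.3468,np.deg2rad(-5.6))}
def place(tray,off,gx,z,gy=0):
    """TCP pose with box centre at tray x offset off; gx = grip x on box; z TCP height"""
    x,y,a=TR[tray]; tx=np.array([np.cos(a),np.sin(a),0]); ty=np.array([-np.sin(a),np.cos(a),0])
    P=np.array([x,y,0])+tx*off-ty*gx+tx*gy*0; P[2]=z
    return P,np.c_[ty,tx,[0,0,-1]]
E
python3 - <<'E'
from pl import *
print(np.linalg.det(place("green",0,0,0)[1]))
plan([(at(2,.0105,.07),2),(at(2,-.045,.07),3),(at(2,-.045,.003),3+4)])
E
```

```text
1.0
max 0.47
0 0 -0.36 0 0 0; 0 0 -0.36 0 0 0; 0.46 0 0 0 0 0; 0.46 0 0 0 0 0; 0.47 0 0 0 0 0; 0 0 0.24 0 0 0; 0 0 0.24 0 0 0; 0 0 0.24 0 0 0
0 0 0.24 0 0 0; 0 0 0.24 0 0 0; 0 0 0.24 0 0 0; 0 0 0.24 0 0 0; 0 0 0 0 0 0; 0 0 0 0 0 0; 0 0 0 0 0 0; 0 0 0 0 0 0
```

Request:
carry_out(plan="0 0 -0.36 0 0 0; 0 0 -0.36 0 0 0; 0.46 0 0 0 0 0; 0.46 0 0 0 0 0; 0.47 0 0 0 0 0; 0 0 0.24 0 0 0; 0 0 0.24 0 0 0; 0 0 0.2 0 0 0", claw=-1)

```text
time_s: 24.7
eef_pos: [0.5883, -0.1395, 0.1554]
eef_rot: [0.223, 0.012, 0.975, -0.001]
wrist_force: [0.6, 0.5, 0.9]
opening: 1.001
grasp_force: 0.0
```

Request:
carry_out(plan="0 0 0.28 0 0 0; 0 0 0.24 0 0 0; 0 0 0.24 0 0 0; 0 0 0.24 0 0 0; 0 0 0 0 0 0; 0 0 0 0 0 0; 0 0 0 0 0 0; 0 0 0 0 0 0")

```text
time_s: 25.37
eef_pos: [0.6052, -0.1397, 0.1205]
eef_rot: [0.224, 0.011, 0.975, -0.001]
wrist_force: [-0.4, -0.4, -0.2]
opening: 1.002
grasp_force: 0.0
```

Request:
carry_out(plan="0 0 0 0 0 0; 0 0 0 0 0 0; 0 0 0 0 0 0; 0 0 0 0 0 0; 0 0 0 0 0 0; 0 0 0 0 0 0; 0 0 0 0 0 0; 0 0 0 0 0 0", claw=1)

```text
time_s: 26.03
eef_pos: [0.605, -0.1399, 0.1207]
eef_rot: [0.224, 0.011, 0.975, -0.002]
wrist_force: [-5.3, -0.6, 5.9]
opening: 0.648
grasp_force: 64.0
```

```bash
python3 - <<'E'
from pl import *
st(2)
n=now()
lift=(n[0]+boxR(2)[:,2]*.05+[0,0,.03],n[1])
a=place("green",.06,-.045,.08); mid=((lift[0]+a[0])/2+[-.0,0,.06],a[1])
mid=(mid[0],Ro.from_matrix(n[1]@Ro.from_rotvec(Ro.from_matrix(n[1].T@a[1]).as_rotvec()*.5).as_matrix()).as_matrix() if False else n[1]@Ro.from_rotvec(Ro.from_matrix(n[1].T@a[1]).as_rotvec()*.5).as_matrix())
print(a[0])
plan([(lift,4),(mid,10),(a,10)])
E
```

```text
t 26.03 F box [-2.2 -0.7  7.6] tcp box mm [-44.7  -0.3   3.2] open 0.65 g 64.0 tilt err [ 0.001 -0.001  0.   ]
[ 0.51862448 -0.30068948  0.08      ]
max 0.81
-0.08 0 -0.48 0 0 0; -0.08 0 -0.48 0 0 0; -0.08 0 -0.48 0 0 0; -0.09 0 -0.49 0 0 0; 0.07 -0.2 -0.04 0.18 0.17 0.8; 0.05 -0.21 -0.03 0.19 0.17 0.8; 0.03 -0.21 -0.03 0.18 0.17 0.8; 0.02 -0.22 -0.02 0.19 0.17 0.8
0 -0.22 -0.02 0.18 0.17 0.8; -0.02 -0.21 -0.02 0.19 0.17 0.8; -0.03 -0.21 -0.01 0.18 0.17 0.8; -0.05 -0.21 -0.01 0.19 0.18 0.8; -0.07 -0.21 -0.01 0.18 0.17 0.81; -0.08 -0.2 0 0.19 0.18 0.8; -0.03 -0.22 0.29 0.18 0.17 0.8; -0.06 -0.21 0.29 0.18 0.17 0.8
-0.08 -0.2 0.29 0.19 0.17 0.8; -0.1 -0.19 0.3 0.19 0.17 0.8; -0.12 -0.18 0.3 0.18 0.17 0.8; -0.13 -0.16 0.3 0.19 0.17 0.8; -0.15 -0.15 0.3 0.18 0.17 0.8; -0.17 -0.13 0.3 0.19 0.18 0.81; -0.19 -0.11 0.3 0.18 0.17 0.8; -0.19 -0.08 0.29 0.19 0.18 0.81
```

Request:
carry_out(plan="-0.08 0 -0.48 0 0 0; -0.08 0 -0.48 0 0 0; -0.08 0 -0.48 0 0 0; -0.09 0 -0.49 0 0 0; 0.07 -0.2 -0.04 0.18 0.17 0.8; 0.05 -0.21 -0.03 0.19 0.17 0.8; 0.03 -0.21 -0.03 0.18 0.17 0.8; 0.02 -0.22 -0.02 0.19 0.17 0.8")

```text
time_s: 26.7
eef_pos: [0.569, -0.1712, 0.1947]
eef_rot: [0.185, 0.177, 0.967, -0.001]
wrist_force: [-0.0, 0.1, -4.0]
opening: 0.648
grasp_force: 71.5
```

Request:
carry_out(plan="0 -0.22 -0.02 0.18 0.17 0.8; -0.02 -0.21 -0.02 0.19 0.17 0.8; -0.03 -0.21 -0.01 0.18 0.17 0.8; -0.05 -0.21 -0.01 0.19 0.18 0.8; -0.07 -0.21 -0.01 0.18 0.17 0.81; -0.08 -0.2 0 0.19 0.18 0.8; -0.03 -0.22 0.29 0.18 0.17 0.8; -0.06 -0.21 0.29 0.18 0.17 0.8")

```text
time_s: 27.37
eef_pos: [0.5443, -0.2358, 0.173]
eef_rot: [0.098, 0.484, 0.869, -0.0]
wrist_force: [0.1, 0.1, -4.5]
opening: 0.644
grasp_force: 71.5
```

Request:
carry_out(plan="-0.08 -0.2 0.29 0.19 0.17 0.8; -0.1 -0.19 0.3 0.19 0.17 0.8; -0.12 -0.18 0.3 0.18 0.17 0.8; -0.13 -0.16 0.3 0.19 0.17 0.8; -0.15 -0.15 0.3 0.18 0.17 0.8; -0.17 -0.13 0.3 0.19 0.18 0.81; -0.19 -0.11 0.3 0.18 0.17 0.8; -0.19 -0.08 0.29 0.19 0.18 0.81")

```text
time_s: 28.03
eef_pos: [0.5177, -0.2998, 0.0776]
eef_rot: [-0.002, 0.738, 0.675, -0.0]
wrist_force: [-1.0, 0.4, -4.0]
opening: 0.649
grasp_force: 71.5
```

```bash
python3 - <<'E'
from pl import *
c=ctrl.camera("scene"); d=ctrl.camera("top"); o=ctrl.get_obs(); print(o["time_s"],o["opening"],o["grasp_force"],o["wrist_force"].round(1),now()[0].round(4))
a=cv2.resize(c["pixels"][110:260,130:290,::-1],(480,450),interpolation=cv2.INTER_CUBIC)
b=cv2.resize(d["pixels"][160:310,310:415,::-1],(315,450),interpolation=cv2.INTER_CUBIC)
cv2.imwrite("pics/p1.png",np.hstack([a,b]))
plan([(place("green",.06,-.045,.014),8)])
E
```

```text
28.1333 0.6445694861119003 71.2258243560791 [ 0.   0.9 -4.1] [ 0.5167 -0.3002  0.0761]
max 0.2
0 0.01 0.19 0 0 0; 0 0.01 0.19 0 0 0; 0 0.01 0.2 0 0 0; 0 0.01 0.19 0 0 0; 0 0 0.2 0 0 0; 0 0.01 0.19 -0.02 0 0; -0.01 0 0.2 -0.02 -0.02 -0.02; 0 0.01 0.19 -0.02 -0.02 0
```

View pics/p1.png

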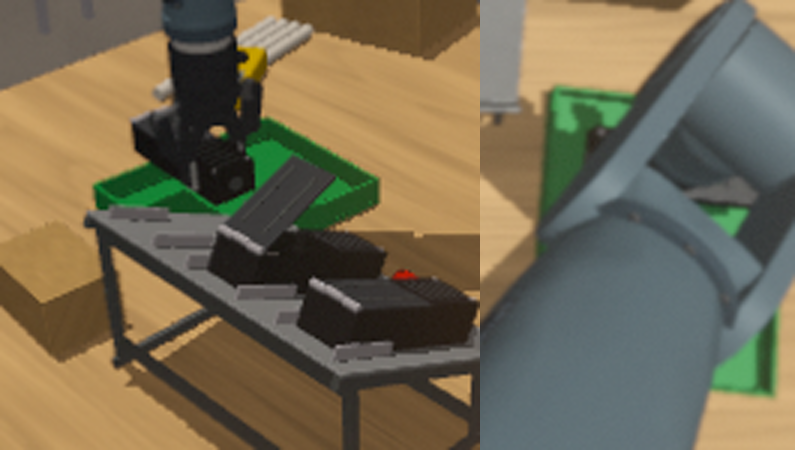

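The shot shows box 2 level at about (195,155) over the green tray. The left cover is shut and the middle one is open as before. Lowering now.

Request:
carry_out(plan="0 0.01 0.2 0 0 0; 0 0.01 0.2 0 0 0; 0 0.01 0.2 0 0 0; 0 0.01 0.2 0 0 0; 0 0 0.2 0 0 0; 0 0.01 0.2 0 0 0; -0.01 0 0.2 0 0 0; 0 0.01 0.15 0 0 0")

```text
time_s: 28.8
eef_pos: [0.5206, -0.3004, 0.016]
eef_rot: [-0.001, 0.737, 0.676, -0.0]
wrist_force: [0.3, 0.3, -3.7]
opening: 0.647
grasp_force: 71.4
```

Request:
carry_out(plan="0 0 0.03 0 0 0; 0 0 0.03 0 0 0; 0 0 0.02 0 0 0; 0 0 0 0 0 0; 0 0 0 0 0 0; 0 0 0 0 0 0; 0 0 0 0 0 0; 0 0 0 0 0 0")

```text
time_s: 29.47
eef_pos: [0.521, -0.3008, 0.0142]
eef_rot: [-0.001, 0.737, 0.676, 0.0]
wrist_force: [-0.3, -0.2, -4.0]
opening: 0.649
grasp_force: 71.4
```

```bash
python3 - <<'E'
from pl import *
o=ctrl.get_obs();P,R=now(); print(o["time_s"],o["wrist_force"].round(1),P.round(4),Ro.from_matrix(place("green",0,0,0)[1].T@R).as_rotvec().round(3))
E
```

```text
29.4667 [-0.3 -0.2 -4. ] [ 0.521  -0.3008  0.0142] [0.001 0.001 0.   ]
```

Request:
carry_out(plan="0 0 0.04 0 0 0; 0 0 0.04 0 0 0; 0 0 0.02 0 0 0; 0 0 0.02 0 0 0; 0 0 0 0 0 0; 0 0 0 0 0 0; 0 0 0 0 0 0; 0 0 0 0 0 0")

```text
time_s: 30.13
eef_pos: [0.5209, -0.3007, 0.0092]
eef_rot: [-0.001, 0.737, 0.676, 0.0]
wrist_force: [0.2, -0.5, -4.4]
opening: 0.649
grasp_force: 71.4
```

Request:
carry_out(plan="0 0 0.02 0 0 0; 0 0 0.01 0 0 0; 0 0 0 0 0 0; 0 0 0 0 0 0; 0 0 0 0 0 0; 0 0 0 0 0 0; 0 0 0 0 0 0; 0 0 0 0 0 0")

```text
time_s: 30.8
eef_pos: [0.5211, -0.3009, 0.0084]
eef_rot: [-0.001, 0.737, 0.676, 0.0]
wrist_force: [-2.8, 0.1, 2.9]
opening: 0.647
grasp_force: 71.9
```

Touchdown was gentle. Release it, retreat, and go for the middle box.

```bash
python3 - <<'E'
from pl import *
n=now(); up=(n[0]+[0,0,.09],n[1]); b=at(1,-.05,.15)
mid=((up[0]+b[0])/2+[-.02,0,.08],n[1]@Ro.from_rotvec(Ro.from_matrix(n[1].T@b[1]).as_rotvec()*.45).as_matrix())
s=plan([(up,4)]); s=plan([(mid,9),(b,10),(at(1,-.05,.03),5)],s)
plan([(at(1,-.05,.003),4)],s)
E
```

```text
max 0.57
0 0 -0.56 0 0 0; 0 0 -0.56 0 0 0; 0 0 -0.56 0 0 0; 0 0 -0.57 0 0 0; 0 0 0 0 0 0; 0 0 0 0 0 0; 0 0 0 0 0 0; 0 0 0 0 0 0
max 0.89
0.38 -0.06 -0.43 -0.18 -0.17 -0.81; 0.37 -0.03 -0.44 -0.18 -0.17 -0.81; 0.37 0.01 -0.45 -0.18 -0.17 -0.81; 0.36 0.05 -0.45 -0.18 -0.18 -0.81; 0.34 0.09 -0.46 -0.19 -0.17 -0.8; 0.33 0.12 -0.46 -0.19 -0.18 -0.81; 0.31 0.15 -0.47 -0.18 -0.17 -0.8; 0.28 0.19 -0.46 -0.19 -0.18 -0.81
0.26 0.22 -0.47 -0.18 -0.17 -0.8; 0.23 0.26 -0.01 -0.2 -0.19 -0.89; 0.21 0.28 -0.01 -0.2 -0.19 -0.89; 0.18 0.3 -0.01 -0.2 -0.19 -0.89; 0.15 0.32 0 -0.2 -0.19 -0.89; 0.12 0.33 0 -0.2 -0.19 -0.89; 0.1 0.34 0 -0.2 -0.19 -0.89; 0.07 0.34 0.01 -0.2 -0.19 -0.88
0.03 0.35 0.01 -0.21 -0.19 -0.89; 0 0.35 0.02 -0.2 -0.2 -0.88; -0.02 0.34 0.04 -0.21 -0.19 -0.89; 0 0 0.6 0 0 0; 0 0 0.6 0 0 0; 0 0 0.6 0 0 0; 0 0 0.6 0 0 0; 0 0 0.6 0 0 0
max 0.17
0 0 0.17 0 0 0; 0 0 0.17 0 0 0; 0 0 0.17 0 0 0; 0 0 0.16 0 0 0; 0 0 0 0 0 0; 0 0 0 0 0 0; 0 0 0 0 0 0; 0 0 0 0 0 0
```

Request:
carry_out(plan="0 0 0 0 0 0; 0 0 0 0 0 0; 0 0 0 0 0 0; 0 0 0 0 0 0; 0 0 -0.56 0 0 0; 0 0 -0.56 0 0 0; 0 0 -0.56 0 0 0; 0 0 -0.56 0 0 0", claw=-1)

```text
time_s: 31.47
eef_pos: [0.5209, -0.3006, 0.0984]
eef_rot: [-0.001, 0.737, 0.676, 0.0]
wrist_force: [0.1, -0.7, -0.8]
opening: 1.0
grasp_force: 0.0
```

Request:
carry_out(plan="0.38 -0.06 -0.43 -0.18 -0.17 -0.81; 0.37 -0.03 -0.44 -0.18 -0.17 -0.81; 0.37 0.01 -0.45 -0.18 -0.17 -0.81; 0.36 0.05 -0.45 -0.18 -0.18 -0.81; 0.34 0.09 -0.46 -0.19 -0.17 -0.8; 0.33 0.12 -0.46 -0.19 -0.18 -0.81; 0.31 0.15 -0.47 -0.18 -0.17 -0.8; 0.28 0.19 -0.46 -0.19 -0.18 -0.81")

```text
time_s: 32.13
eef_pos: [0.5108, -0.1779, 0.2372]
eef_rot: [0.099, 0.479, 0.872, -0.001]
wrist_force: [0.1, -0.3, 0.7]
opening: 1.0
grasp_force: 0.0
```

Request:
carry_out(plan="0.26 0.22 -0.47 -0.18 -0.17 -0.8; 0.23 0.26 -0.01 -0.2 -0.19 -0.89; 0.21 0.28 -0.01 -0.2 -0.19 -0.89; 0.18 0.3 -0.01 -0.2 -0.19 -0.89; 0.15 0.32 0 -0.2 -0.19 -0.89; 0.12 0.33 0 -0.2 -0.19 -0.89; 0.1 0.34 0 -0.2 -0.19 -0.89; 0.07 0.34 0.01 -0.2 -0.19 -0.88")

```text
time_s: 32.8
eef_pos: [0.5296, -0.0666, 0.2512]
eef_rot: [0.193, 0.14, 0.971, -0.003]
wrist_force: [-0.6, -0.0, 0.1]
opening: 0.998
grasp_force: 0.0
```

Request:
carry_out(plan="0.03 0.35 0.01 -0.2 -0.19 -0.89; 0 0.35 0.02 -0.2 -0.2 -0.88; -0.02 0.34 0.04 -0.2 -0.19 -0.89; 0 0 0.6 0 0 0; 0 0 0.6 0 0 0; 0 0 0 0 0 0; 0 0 0 0 0 0; 0 0 0 0 0 0")

```text
time_s: 33.47
eef_pos: [0.5592, -0.0271, 0.2072]
eef_rot: [0.223, 0.006, 0.975, -0.003]
wrist_force: [1.0, -0.0, -0.1]
opening: 1.001
grasp_force: 0.0
```

```bash
python3 - <<'E'
from pl import *
st(1)
d=ctrl.camera("top")
cv2.imwrite("pics/p2.png",cv2.resize(d["pixels"][100:300,180:420,::-1],None,fx=3,fy=3,interpolation=cv2.INTER_CUBIC))
plan([(at(1,-.05,.003),6)])
E
```

```text
t 33.47 F box [ 0.8 -0.  -0.5] tcp box mm [-5.010e+01 -1.000e-01  1.019e+02] open 1.0 g 0.0 tilt err [ 0.001  0.001 -0.   ]
max 0.42
0 0 0.41 0 0 0; 0 0 0.41 0 0 0; 0 0 0.42 0 0 0; 0 0 0.41 0 0 0; 0.01 0.01 0.42 0 0 0; 0 0 0.41 -0.02 0 0; 0 0 0 0 0 0; 0 0 0 0 0 0
```

View pics/p2.png

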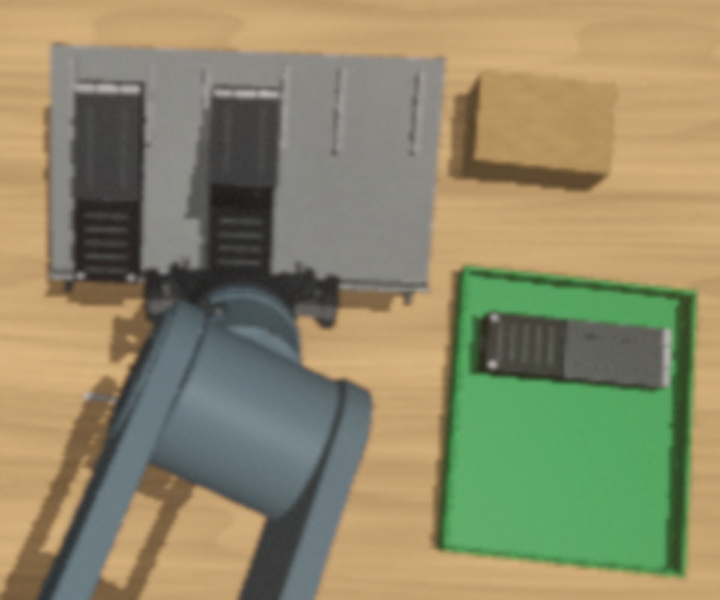

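The shot shows box 2 flat and shut in the green tray at about (575,350). The gripper is centred above the middle box. Grasping it.

Request:
carry_out(plan="0 0 0.41 0 0 0; 0 0 0.41 0 0 0; 0 0 0.42 0 0 0; 0 0 0.41 0 0 0; 0 0.01 0.41 0 0 0; 0 0 0.41 0 0 0; 0 0 0 0 0 0; 0 0 0 0 0 0")

```text
time_s: 34.18
eef_pos: [0.6021, -0.0276, 0.118]
eef_rot: [0.223, 0.006, 0.975, -0.003]
wrist_force: [-0.2, 0.0, -0.4]
opening: 1.002
grasp_force: 0.0
```

Request:
carry_out(plan="0 0 0 0 0 0; 0 0 0 0 0 0; 0 0 0 0 0 0; 0 0 0 0 0 0; 0 0 0 0 0 0; 0 0 0 0 0 0; 0 0 0 0 0 0; 0 0 0 0 0 0", claw=1)

```text
time_s: 34.85
eef_pos: [0.6025, -0.0274, 0.1194]
eef_rot: [0.224, 0.006, 0.975, -0.003]
wrist_force: [-6.0, 1.5, 7.8]
opening: 0.652
grasp_force: 63.8
```

```bash
python3 - <<'E'
from pl import *
st(1)
n=now()
lift=(n[0]+boxR(1)[:,2]*.05+[-.01,0,.07],n[1])
a=place("red",0,-.05,.06)
mid=((lift[0]+a[0])/2+[-.02,0,.08],n[1]@Ro.from_rotvec(Ro.from_matrix(n[1].T@a[1]).as_rotvec()*.5).as_matrix())
print(a[0])
plan([(lift,4),(mid,10),(a,10)])
E
```

```text
t 34.85 F box [-2.   1.4  9.6] tcp box mm [-49.3   0.3   4. ] open 0.65 g 63.8 tilt err [ 0.001 -0.001 -0.001]
[0.49017914 0.39656137 0.06      ]
max 0.82
-0.13 0 -0.73 0 0 0; -0.14 0 -0.73 0 0 0; -0.13 -0.01 -0.74 0 0 0; -0.14 0 -0.73 0 0 0; 0.15 0.53 -0.05 0.19 0.17 0.81; 0.19 0.51 -0.06 0.18 0.17 0.81; 0.23 0.49 -0.07 0.19 0.17 0.81; 0.27 0.47 -0.07 0.18 0.17 0.81
0.31 0.45 -0.08 0.19 0.17 0.81; 0.35 0.42 -0.08 0.19 0.18 0.81; 0.39 0.39 -0.08 0.18 0.18 0.82; 0.42 0.35 -0.08 0.19 0.17 0.81; 0.44 0.32 -0.07 0.18 0.18 0.82; 0.47 0.27 -0.08 0.19 0.17 0.81; 0.52 0.27 0.34 0.18 0.17 0.81; 0.53 0.24 0.34 0.19 0.17 0.81
0.54 0.2 0.35 0.18 0.17 0.81; 0.55 0.16 0.36 0.19 0.17 0.81; 0.56 0.12 0.36 0.19 0.18 0.81; 0.56 0.09 0.37 0.18 0.17 0.82; 0.56 0.05 0.38 0.19 0.18 0.81; 0.56 0.01 0.39 0.18 0.17 0.82; 0.55 -0.03 0.39 0.19 0.18 0.81; 0.54 -0.07 0.41 0.18 0.17 0.82
```

Request:
carry_out(plan="-0.13 0 -0.73 0 0 0; -0.14 0 -0.73 0 0 0; -0.13 -0.01 -0.74 0 0 0; -0.14 0 -0.73 0 0 0; 0.15 0.53 -0.05 0.19 0.17 0.81; 0.19 0.51 -0.06 0.18 0.17 0.81; 0.23 0.49 -0.07 0.19 0.17 0.81; 0.27 0.47 -0.07 0.18 0.17 0.81")

```text
time_s: 35.52
eef_pos: [0.5454, 0.0579, 0.2297]
eef_rot: [0.186, 0.174, 0.967, -0.003]
wrist_force: [0.4, -0.2, -4.0]
opening: 0.646
grasp_force: 74.3
```

Request:
carry_out(plan="0.31 0.45 -0.08 0.19 0.17 0.81; 0.35 0.42 -0.08 0.19 0.18 0.81; 0.39 0.39 -0.08 0.18 0.18 0.82; 0.42 0.35 -0.08 0.19 0.17 0.81; 0.44 0.32 -0.07 0.18 0.18 0.82; 0.47 0.27 -0.08 0.19 0.17 0.81; 0.52 0.27 0.34 0.18 0.17 0.81; 0.53 0.24 0.34 0.19 0.17 0.81")

```text
time_s: 36.18
eef_pos: [0.5058, 0.2282, 0.1932]
eef_rot: [0.099, 0.486, 0.869, -0.001]
wrist_force: [1.1, -1.0, -4.3]
opening: 0.645
grasp_force: 74.4
```

Request:
carry_out(plan="0.54 0.2 0.35 0.18 0.17 0.81; 0.55 0.16 0.36 0.19 0.17 0.81; 0.56 0.12 0.36 0.19 0.18 0.81; 0.56 0.09 0.37 0.18 0.17 0.82; 0.56 0.05 0.38 0.19 0.18 0.81; 0.56 0.01 0.39 0.18 0.17 0.82; 0.55 -0.03 0.39 0.19 0.18 0.81; 0.54 -0.07 0.41 0.18 0.17 0.82")

```text
time_s: 36.85
eef_pos: [0.4893, 0.3975, 0.0577]
eef_rot: [-0.001, 0.742, 0.67, -0.001]
wrist_force: [0.1, 0.2, -3.7]
opening: 0.648
grasp_force: 74.2
```

```bash
python3 - <<'E'
from pl import *
c=ctrl.camera("scene"); o=ctrl.get_obs(); print(o["time_s"],o["opening"],o["wrist_force"].round(1),now()[0].round(4))
cv2.imwrite("pics/p3.png",cv2.resize(c["pixels"][150:340,270:470,::-1],None,fx=3,fy=3,interpolation=cv2.INTER_CUBIC))
plan([(place("red",0,-.05,.018),7)])
E
```

```text
36.9 0.6466044953328508 [-2.7  0.4 -5.1] [0.4871 0.3994 0.054 ]
max 0.13
-0.01 0.01 0.13 0 0 0; -0.01 0.01 0.13 0 0 -0.02; -0.01 0.01 0.13 -0.02 0 0; -0.01 0.02 0.13 -0.02 0 -0.02; -0.01 0.01 0.13 0 0 -0.02; -0.01 0.02 0.12 -0.02 0 -0.02; 0 0.01 0.13 -0.02 0 0; 0 0 0 0 0 0
```

View pics/p3.png

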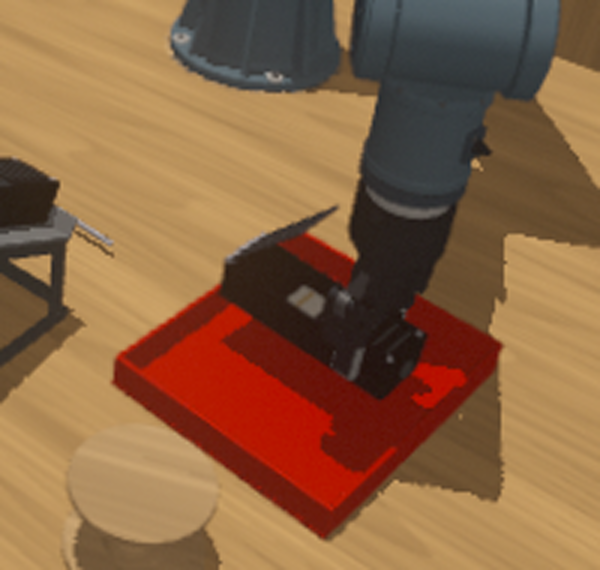

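The middle box is at about (320,320), level over the red tray with its cover still open. Lowering.

Request:
carry_out(plan="0 0.01 0.13 0 0 0; 0 0.01 0.13 0 0 0; -0.01 0.01 0.13 0 0 0; -0.01 0.01 0.13 0 0 0; -0.01 0.01 0.13 0 0 0; 0 0.01 0.13 0 0 0; 0 0.01 0.1 0 0 0; 0 0 0 0 0 0")

```text
time_s: 37.57
eef_pos: [0.4918, 0.3945, 0.0221]
eef_rot: [-0.001, 0.741, 0.671, -0.002]
wrist_force: [-0.2, -0.1, -4.0]
opening: 0.643
grasp_force: 74.2
```

Request:
carry_out(plan="0 0 0 0 0 0; 0 0 0.05 0 0 0; 0 0 0.05 0 0 0; 0 0 0 0 0 0; 0 0 0 0 0 0; 0 0 0 0 0 0; 0 0 0 0 0 0; 0 0 0 0 0 0")

```text
time_s: 38.23
eef_pos: [0.4924, 0.3952, 0.0193]
eef_rot: [-0.001, 0.741, 0.672, -0.001]
wrist_force: [0.6, 0.4, -5.3]
opening: 0.648
grasp_force: 74.2
```

```bash
python3 - <<'E'
from pl import *
o=ctrl.get_obs();P,R=now(); print(o["time_s"],o["wrist_force"].round(1),P.round(4),Ro.from_matrix(place("red",0,0,0)[1].T@R).as_rotvec().round(3))
E
```

```text
38.2333 [ 0.6  0.4 -5.3] [0.4924 0.3952 0.0193] [ 0.002 -0.     0.   ]
```

Request:
carry_out(plan="0 0 0.05 0 0 0; 0 0 0.05 0 0 0; 0 0 0.05 0 0 0; 0 0 0.04 0 0 0; 0 0 0.02 0 0 0; 0 0 0 0 0 0; 0 0 0 0 0 0; 0 0 0 0 0 0")

```text
time_s: 38.9
eef_pos: [0.4924, 0.3952, 0.0108]
eef_rot: [-0.001, 0.741, 0.672, -0.001]
wrist_force: [0.3, -0.1, -4.3]
opening: 0.648
grasp_force: 74.2
```

Request:
carry_out(plan="0 0 0.02 0 0 0; 0 0 0.01 0 0 0; 0 0 0 0 0 0; 0 0 0 0 0 0; 0 0 0 0 0 0; 0 0 0 0 0 0; 0 0 0 0 0 0; 0 0 0 0 0 0")

```text
time_s: 39.57
eef_pos: [0.4924, 0.3952, 0.0097]
eef_rot: [-0.001, 0.741, 0.672, -0.001]
wrist_force: [-0.1, -0.2, -3.9]
opening: 0.648
grasp_force: 74.4
```

Request:
carry_out(plan="0 0 0.01 0 0 0; 0 0 0.01 0 0 0; 0 0 0 0 0 0; 0 0 0 0 0 0; 0 0 0 0 0 0; 0 0 0 0 0 0; 0 0 0 0 0 0; 0 0 0 0 0 0")

```text
time_s: 40.23
eef_pos: [0.4924, 0.3951, 0.0095]
eef_rot: [-0.001, 0.741, 0.672, -0.001]
wrist_force: [-3.2, -3.2, 5.5]
opening: 0.648
grasp_force: 75.3
```

```bash
python3 - <<'E'
from pl import *
n=now(); up=(n[0]+[0,0,.1],n[1]); b=at(0,-.045,.12)
mid=((up[0]+b[0])/2+[-.03,0,.06],n[1]@Ro.from_rotvec(Ro.from_matrix(n[1].T@b[1]).as_rotvec()*.5).as_matrix())
s=plan([(up,4)]); s=plan([(mid,10),(b,10)],s)
E
```

```text
max 0.63
0 0 -0.62 0 0 0; 0 0 -0.63 0 0 0; 0 0 -0.62 0 0 0; 0 0 -0.63 0 0 0; 0 0 0 0 0 0; 0 0 0 0 0 0; 0 0 0 0 0 0; 0 0 0 0 0 0
max 0.82
-0.38 0.04 -0.3 -0.19 -0.17 -0.82; -0.39 0.02 -0.29 -0.19 -0.17 -0.81; -0.39 -0.01 -0.28 -0.18 -0.17 -0.82; -0.4 -0.04 -0.27 -0.18 -0.17 -0.81; -0.4 -0.06 -0.27 -0.19 -0.17 -0.82; -0.4 -0.09 -0.26 -0.18 -0.18 -0.81; -0.39 -0.12 -0.26 -0.19 -0.17 -0.82; -0.39 -0.15 -0.26 -0.18 -0.18 -0.81
-0.38 -0.17 -0.25 -0.19 -0.17 -0.82; -0.36 -0.2 -0.24 -0.18 -0.18 -0.81; -0.38 -0.14 0.08 -0.19 -0.17 -0.82; -0.37 -0.17 0.08 -0.19 -0.17 -0.82; -0.35 -0.2 0.08 -0.18 -0.17 -0.81; -0.33 -0.23 0.09 -0.19 -0.17 -0.82; -0.31 -0.26 0.09 -0.18 -0.17 -0.81; -0.29 -0.29 0.09 -0.18 -0.18 -0.82
-0.26 -0.31 0.09 -0.19 -0.17 -0.81; -0.23 -0.33 0.08 -0.19 -0.18 -0.82; -0.21 -0.36 0.08 -0.18 -0.17 -0.81; -0.17 -0.37 0.08 -0.19 -0.18 -0.82; 0 0 0 0 0 0; 0 0 0 0 0 0; 0 0 0 0 0 0; 0 0 0 0 0 0
```

Request:
carry_out(plan="0 0 0 0 0 0; 0 0 0 0 0 0; 0 0 0 0 0 0; 0 0 0 0 0 0; 0 0 -0.5 0 0 0; 0 0 -0.9 0 0 0; 0 0 -0.9 0 0 0; 0 0 -0.9 0 0 0", claw=-1)

```text
time_s: 40.9
eef_pos: [0.4921, 0.3949, 0.1377]
eef_rot: [-0.001, 0.741, 0.672, -0.001]
wrist_force: [0.7, 0.5, 0.2]
opening: 0.999
grasp_force: 0.0
```

Request:
carry_out(plan="-0.38 0.04 -0.3 -0.19 -0.17 -0.82; -0.39 0.02 -0.29 -0.19 -0.17 -0.81; -0.39 -0.01 -0.28 -0.18 -0.17 -0.82; -0.4 -0.04 -0.27 -0.18 -0.17 -0.81; -0.4 -0.06 -0.27 -0.19 -0.17 -0.82; -0.4 -0.09 -0.26 -0.18 -0.18 -0.81; -0.39 -0.12 -0.26 -0.19 -0.17 -0.82; -0.39 -0.15 -0.26 -0.18 -0.18 -0.81")

```text
time_s: 41.57
eef_pos: [0.4945, 0.2713, 0.232]
eef_rot: [0.099, 0.482, 0.871, -0.002]
wrist_force: [0.3, -0.4, -0.1]
opening: 0.997
grasp_force: 0.0
```

Request:
carry_out(plan="-0.38 -0.17 -0.25 -0.19 -0.17 -0.82; -0.36 -0.2 -0.24 -0.18 -0.18 -0.81; -0.38 -0.14 0.08 -0.19 -0.17 -0.82; -0.37 -0.17 0.08 -0.19 -0.17 -0.82; -0.35 -0.2 0.08 -0.18 -0.17 -0.81; -0.33 -0.23 0.09 -0.19 -0.17 -0.82; -0.31 -0.26 0.09 -0.18 -0.17 -0.81; -0.29 -0.29 0.09 -0.18 -0.18 -0.82")

```text
time_s: 42.23
eef_pos: [0.5329, 0.1488, 0.2536]
eef_rot: [0.187, 0.168, 0.968, -0.003]
wrist_force: [-0.7, 0.2, 0.2]
opening: 0.996
grasp_force: 0.0
```

Request:
carry_out(plan="-0.26 -0.31 0.09 -0.19 -0.17 -0.81; -0.23 -0.33 0.08 -0.19 -0.18 -0.82; -0.21 -0.36 0.08 -0.18 -0.17 -0.81; -0.17 -0.37 0.08 -0.19 -0.18 -0.82; 0 0 0 0 0 0; 0 0 0 0 0 0; 0 0 0 0 0 0; 0 0 0 0 0 0")

```text
time_s: 42.9
eef_pos: [0.5575, 0.0884, 0.253]
eef_rot: [0.223, 0.004, 0.975, -0.003]
wrist_force: [0.3, 0.6, 0.6]
opening: 1.003
grasp_force: 0.0
```

```bash
python3 - <<'E'
from pl import *
st(0)
s=plan([(at(0,-.045,.08),3),(at(0,-.045,.003),5)])
E
```

```text
t 42.9 F box [0.6 0.6 0.4] tcp box mm [-33.4   0.7 144.6] open 1.0 g 0.0 tilt err [-0.001  0.     0.001]
max 0.54
0.1 -0.01 0.54 0 0 0; 0.09 0 0.54 0 0 0; 0.1 -0.01 0.54 0 0 0; 0 0 0.38 0 0 0; 0 0 0.39 0 0 0; 0 0 0.38 0 0 0; 0 0 0.39 0 0 0; 0 0 0.38 0 0 0
```

Request:
carry_out(plan="0.1 -0.01 0.54 0 0 0; 0.1 0 0.54 0 0 0; 0.1 -0.01 0.54 0 0 0; 0 0 0.38 0 0 0; 0 0 0.39 0 0 0; 0 0 0.38 0 0 0; 0 0 0.39 0 0 0; 0 0 0.38 0 0 0")

```text
time_s: 43.57
eef_pos: [0.6087, 0.0872, 0.1194]
eef_rot: [0.223, 0.003, 0.975, -0.002]
wrist_force: [-0.1, 0.0, -0.2]
opening: 0.999
grasp_force: 0.0
```

Request:
carry_out(plan="0 0 0 0 0 0; 0 0 0 0 0 0; 0 0 0 0 0 0; 0 0 0 0 0 0; 0 0 0 0 0 0; 0 0 0 0 0 0; 0 0 0 0 0 0; 0 0 0 0 0 0", claw=1)

```text
time_s: 44.23
eef_pos: [0.6079, 0.0864, 0.1204]
eef_rot: [0.223, 0.003, 0.975, -0.003]
wrist_force: [-4.9, 3.8, 2.0]
opening: 0.651
grasp_force: 64.9
```

```bash
python3 - <<'E'
from pl import *
st(0)
n=now()
lift=(n[0]+boxR(0)[:,2]*.05+[-.01,0,.07],n[1])
a=place("green",-.06,-.045,.06)
mid=((lift[0]+a[0])/2+[0,0,.08],n[1]@Ro.from_rotvec(Ro.from_matrix(n[1].T@a[1]).as_rotvec()*.5).as_matrix())
print(a[0])
plan([(lift,4),(mid,10),(a,10)])
E
```

```text
t 44.23 F box [-3.5  3.8  3.9] tcp box mm [-45.7  -0.3   3.4] open 0.65 g 64.9 tilt err [-0.001  0.    -0.   ]
[ 0.39906304 -0.29043945  0.06      ]
max 0.81
-0.13 0 -0.73 0 0 0; -0.13 0 -0.73 0 0 0; -0.14 0 -0.74 0 0 0; -0.13 -0.01 -0.73 0 0 0; 0.2 -0.47 -0.08 0.18 0.17 0.81; 0.17 -0.49 -0.06 0.18 0.17 0.81; 0.13 -0.5 -0.05 0.18 0.17 0.81; 0.09 -0.51 -0.04 0.19 0.17 0.81
0.05 -0.52 -0.03 0.19 0.17 0.81; 0 -0.52 -0.02 0.18 0.17 0.81; -0.04 -0.52 -0.01 0.19 0.18 0.81; -0.08 -0.52 -0.01 0.18 0.17 0.81; -0.12 -0.51 0 0.19 0.18 0.81; -0.16 -0.49 0.01 0.18 0.17 0.81; -0.11 -0.52 0.41 0.18 0.17 0.81; -0.16 -0.5 0.41 0.18 0.17 0.81
-0.21 -0.48 0.42 0.19 0.17 0.81; -0.25 -0.45 0.42 0.18 0.17 0.81; -0.29 -0.42 0.43 0.19 0.17 0.81; -0.33 -0.39 0.43 0.18 0.17 0.81; -0.37 -0.35 0.43 0.19 0.18 0.81; -0.41 -0.31 0.43 0.18 0.17 0.81; -0.44 -0.27 0.43 0.19 0.18 0.81; -0.47 -0.23 0.42 0.18 0.17 0.8
```

Request:
carry_out(plan="-0.13 0 -0.73 0 0 0; -0.13 0 -0.73 0 0 0; -0.14 0 -0.74 0 0 0; -0.13 -0.01 -0.73 0 0 0; 0.2 -0.47 -0.08 0.18 0.17 0.81; 0.17 -0.49 -0.06 0.18 0.17 0.81; 0.13 -0.5 -0.05 0.18 0.17 0.81; 0.09 -0.51 -0.04 0.19 0.17 0.81")

```text
time_s: 44.9
eef_pos: [0.5401, 0.0103, 0.2316]
eef_rot: [0.187, 0.171, 0.967, -0.002]
wrist_force: [-0.4, -0.3, -4.8]
opening: 0.647
grasp_force: 73.4
```

Request:
carry_out(plan="0.05 -0.52 -0.03 0.19 0.17 0.81; 0 -0.52 -0.02 0.18 0.17 0.81; -0.04 -0.52 -0.01 0.19 0.18 0.81; -0.08 -0.52 -0.01 0.18 0.17 0.81; -0.12 -0.51 0 0.19 0.18 0.81; -0.16 -0.49 0.01 0.18 0.17 0.81; -0.11 -0.52 0.41 0.18 0.17 0.81; -0.16 -0.5 0.41 0.18 0.17 0.81")

```text
time_s: 45.57
eef_pos: [0.4705, -0.1414, 0.1948]
eef_rot: [0.101, 0.482, 0.87, -0.001]
wrist_force: [-0.6, -1.6, -5.2]
opening: 0.644
grasp_force: 73.5
```

Request:
carry_out(plan="-0.21 -0.48 0.42 0.19 0.17 0.81; -0.25 -0.45 0.42 0.18 0.17 0.81; -0.29 -0.42 0.43 0.19 0.17 0.81; -0.33 -0.39 0.43 0.18 0.17 0.81; -0.37 -0.35 0.43 0.19 0.18 0.81; -0.41 -0.31 0.43 0.18 0.17 0.81; -0.44 -0.27 0.43 0.19 0.18 0.81; -0.47 -0.23 0.42 0.18 0.17 0.8")

```text
time_s: 46.23
eef_pos: [0.3992, -0.2921, 0.0591]
eef_rot: [0.001, 0.738, 0.675, 0.0]
wrist_force: [1.0, 0.7, -5.0]
opening: 0.645
grasp_force: 73.4
```

Request:
carry_out(plan="0 0 0 0 0 0; 0 0 0 0 0 0; 0 0 0.1 0 0 0; 0 0 0.1 0 0 0; 0 0 0.1 0 0 0; 0 0 0.1 0 0 0; 0 0 0.1 0 0 0; 0 0 0 0 0 0")

```text
time_s: 46.9
eef_pos: [0.3995, -0.2901, 0.0391]
eef_rot: [0.0, 0.737, 0.676, 0.0]
wrist_force: [-0.1, -1.0, -4.5]
opening: 0.648
grasp_force: 73.4
```

```bash
python3 - <<'E'
from pl import *
o=ctrl.get_obs(); print(o["time_s"],o["opening"],o["wrist_force"].round(1),now()[0].round(4))
plan([(place("green",-.06,-.045,.012),7)])
E
```

```text
46.9 0.6477376370689548 [-0.1 -1.  -4.5] [ 0.3995 -0.2901  0.0391]
max 0.1
0 0 0.1 0 0 0; 0 0 0.1 0 0 0; 0 0 0.1 0 0 0; 0 0 0.09 0 0 0; 0 0 0.1 0 0 0; 0 0 0.09 0 0 0; -0.01 -0.01 0.1 0 0 0; 0 0 0 0 0 0
```

Request:
carry_out(plan="0 0 0.1 0 0 0; 0 0 0.1 0 0 0; 0 0 0.1 0 0 0; 0 0 0.1 0 0 0; 0 0 0.1 0 0 0; 0 0 0.1 0 0 0; 0 0 0.08 0 0 0; 0 0 0 0 0 0")

```text
time_s: 47.57
eef_pos: [0.3993, -0.2905, 0.0117]
eef_rot: [-0.0, 0.737, 0.676, 0.0]
wrist_force: [0.0, 0.8, -4.5]
opening: 0.644
grasp_force: 73.3
```

Request:
carry_out(plan="0 0 0.01 0 0 0; 0 0 0.01 0 0 0; 0 0 0.01 0 0 0; 0 0 0.01 0 0 0; 0 0 0 0 0 0; 0 0 0 0 0 0; 0 0 0 0 0 0; 0 0 0 0 0 0")

```text
time_s: 48.23
eef_pos: [0.3998, -0.291, 0.0111]
eef_rot: [0.001, 0.737, 0.676, 0.0]
wrist_force: [0.4, -0.0, -4.8]
opening: 0.65
grasp_force: 73.3
```

Touchdown is expected at a z of about 0.009.

Request:
carry_out(plan="0 0 0.02 0 0 0; 0 0 0.01 0 0 0; 0 0 0.01 0 0 0; 0 0 0 0 0 0; 0 0 0 0 0 0; 0 0 0 0 0 0; 0 0 0 0 0 0; 0 0 0 0 0 0")

```text
time_s: 48.9
eef_pos: [0.3998, -0.291, 0.0094]
eef_rot: [0.001, 0.737, 0.676, 0.0]
wrist_force: [0.1, 0.5, -4.6]
opening: 0.649
grasp_force: 73.3
```

Request:
carry_out(plan="0 0 0.01 0 0 0; 0 0 0.01 0 0 0; 0 0 0 0 0 0; 0 0 0 0 0 0; 0 0 0 0 0 0; 0 0 0 0 0 0; 0 0 0 0 0 0; 0 0 0 0 0 0")

```text
time_s: 49.57
eef_pos: [0.3998, -0.2911, 0.0087]
eef_rot: [0.001, 0.737, 0.676, 0.0]
wrist_force: [-1.6, 0.4, -1.4]
opening: 0.642
grasp_force: 73.8
```

Request:
carry_out(plan="0 0 0.01 0 0 0; 0 0 0 0 0 0; 0 0 0 0 0 0; 0 0 0 0 0 0; 0 0 0 0 0 0; 0 0 0 0 0 0; 0 0 0 0 0 0; 0 0 0 0 0 0")

```text
time_s: 50.23
eef_pos: [0.3998, -0.2911, 0.0086]
eef_rot: [0.001, 0.737, 0.676, 0.0]
wrist_force: [-3.0, 2.0, 5.2]
opening: 0.643
grasp_force: 74.6
```

Request:
carry_out(plan="0 0 0 0 0 0; 0 0 0 0 0 0; 0 0 0 0 0 0; 0 0 0 0 0 0; 0 0 0 0 0 0; 0 0 -0.5 0 0 0; 0 0 -0.8 0 0 0; 0 0 -0.8 0 0 0", claw=-1)

```text
time_s: 50.9
eef_pos: [0.3988, -0.2899, 0.0921]
eef_rot: [-0.001, 0.737, 0.676, 0.0]
wrist_force: [0.2, -1.3, -0.1]
opening: 1.0
grasp_force: 0.0
```

Request:
carry_out(plan="0 0 -0.8 0 0 0; 0 0 -0.8 0 0 0; 0.6 0 -0.4 0 0 0; 0.6 0 0 0 0 0; 0.6 0 0 0 0 0; 0.6 0 0 0 0 0; 0.6 0 0 0 0 0; 0.6 0 0 0 0 0")

```text
time_s: 51.57
eef_pos: [0.4118, -0.1463, 0.1722]
eef_rot: [0.001, 0.737, 0.676, 0.0]
wrist_force: [0.3, -0.3, 0.9]
opening: 1.003
grasp_force: 0.0
```

```bash
python3 - <<'E'
from pl import *
c=ctrl.camera("scene"); d=ctrl.camera("top"); o=ctrl.get_obs(); print(o["time_s"],o["opening"],o["wrist_force"].round(1),now()[0].round(4))
a=c["pixels"][100:340,60:440,::-1]; b=d["pixels"][90:310,70:420,::-1]
cv2.imwrite("pics/p4.png",np.vstack([cv2.resize(a,(475,300),interpolation=cv2.INTER_CUBIC),cv2.resize(b,(475,299),interpolation=cv2.INTER_CUBIC)]))
E
```

```text
51.6667 1.0009664100772098 [-0.7 -0.6  0.4] [ 0.4117 -0.1445  0.1719]
```

View pics/p4.png

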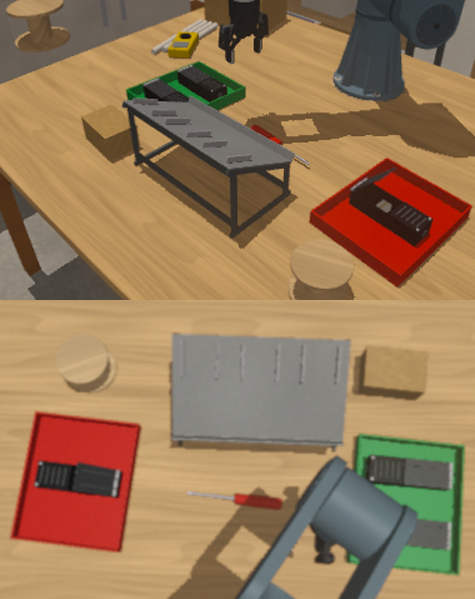

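The rack is empty. The red tray holds the box with its cover still open at about (80,478), and the green tray holds the two shut boxes. Nothing else was moved, so I'm handing in.

```bash
python3 -c "
from bench import ctrl
print(ctrl.hand_in())"
```

```text
the job is handed in; nothing more can be done
None
```

The job is handed in at about 52 s of the 72 s limit: the two boxes with free covers (left and right lanes) lie shut in the green tray, and the middle-lane box, its cover seized (no movement at 8 N), lies in the red tray with the cover left open.

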